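# Lay chime bars on their frame by length

## Robot

A 7-joint arm with a two-finger parallel gripper is mounted at the origin on the work surface. World frame = base frame: x ahead of the robot, y to its left, z up, the work surface at z = 0. Lengths are in m, angles in rad, forces in N, time in s.
With the tool pointing down it reaches from about 0.425 to 0.875 m from the base axis. Payload 4.7 kg.
Tool frame: the origin (TCP) lies at the very end of the fingers, on their centre line; the grasp point (between the pads) lies 19 mm behind it; z points along the fingers, y is the direction in which the jaws open and shut (so a half turn about z gives the same grasp; the last joint's range is limited). The gripper opens to 87 mm and grips with 3 to 60 N. Pads are 19 mm wide; open, the fingers measure 117 mm over their backs; the gripper's body (75 mm by 190 mm) begins 51 mm behind the grasp point.
Start: joints at [1.311, 0.321, -0.07, 1.45, 0.023, 1.371, -0.057], TCP at [0.176, -0.626, 0.223] pointing down, gripper open.
Joint ranges: [-2.86, 2.86], [-0.3, 2.09], [-1.38, 1.24], [0.06, 2.45], [-1.56, 4.7], [0.09, 2.05], [-2.69, 2.69]. Speed limits (rad/s): [2.57, 2.57, 3.14, 3.14, 3.14, 3.14, 3.14].

## Interface

Orientations are given as a rotation vector (axis times angle).
In Python, from bench import ctrl, get_image, camera_info gives the robot as it stands.
- The arm moves only by the tool carry_out, never from a script. Its argument "commands" is a list of rows, each an object of numbers: "tx", "ty", "tz": the shift along the tool's x, y, z in m; "rx", "ry", "rz": the turn, a rotation vector about the tool's x, y, z in rad; "jaw": the opening, from 0 (shut) to 1 (fully open). In form: [{"tx": .., "ty": .., "tz": .., "rx": .., "ry": .., "rz": .., "jaw": ..}, ...]. A call has 1 to 12 rows; each row is the pose to reach, as a shift and turn from the pose commanded when the call began, along the tool's axes at that moment; what a row does not reach only later rows make up. A row lasts 1/8 s, in which the tool goes at most 62.5 mm and 10.7 degrees, less where a joint would pass 70% of its speed; a pose out of reach is approached as far as the arm can. A call with a gripper value outside its range is refused whole. The fingers move at their own pace and stop on an object; "grip_force" is the grip in N (left out, the last holds). Time passes only in rows, so rows that repeat a pose let the fingers close. It gives the time, the measured TCP pose, the force and the opening at its end, in the units of the state.
- ctrl.get_state(): the state, without advancing time (a new reading comes with each control period).
- get_image(name): name is "scene" or "top" or "wrist"; returns the picture (400x640x3 uint8, red, green, blue); there is no depth.
- camera_info(name): a dict with "intrinsics" (3x3 intrinsics, pixels), "R" (3x3) and "t" (3): a world point X has camera coordinates R X + t. Camera axes: x right, y down, z forward; pixel columns grow to the right and rows downward; lengths in m; the calibration is good to about 2 mm. A picture is of the moment at which its call begins: read the wrist's pose just before it. camera_info takes no time and is no camera call; for the wrist camera it gives the pose at the moment of the call.
- ctrl.close_job(): hands the job in, once; it reports no verdict.
The state is a dict: "time": time; "joint_positions": joint angles; "qd": joint speeds; "joint_torque": joint torques, N m; "position": TCP position; "tool_rot": TCP orientation; "ft_force": force on the tool from outside, world axes, zero at the start; "torque": the same for the moment, N m; "grip_width": opening from 0.0 (shut) to 1.0 (fully open).
Only numpy, scipy, OpenCV 4.12 (cv2) and the standard library are available. Lean on these libraries where they do the work, as an engineer would, in place of code of your own. Each camera call takes 0.05 s, during which the arm holds its last target.

## Task

Lay the four aluminium chime bars on the tapered wooden frame in order of length, the longest at the wide end and the shortest at the narrow end, each lying flat across both rails, squarely on its own pair of felt pads and centred between them. The second longest is still held in the drilling jig: first swing the hinged hold-down bar well up, then slide that chime bar along the jig, out from under it, before lifting it away. Leave the solder reel, the screwdriver and the green box where they are.

Things in the scene. Friction and masses are not known exactly. Their poses are not given: they have to be found in the camera images.
- chime_180: the longest chime bar: aluminium, 180 mm long, 25 wide, 10 thick; origin at the centre of its underside, x along its length, z up. Lies flat on the table at the start
- chime_155: the second longest chime bar: aluminium, 155 mm long, 25 wide, 10 thick; origin at the centre of its underside, x along its length, z up. Starts on the drilling jig (board 18 mm thick) under the hold-down, which crosses it 55 mm from its centre towards +x; its -x half is free all round. Guides (5 mm high) from +32 to +78 mm, end stop at its +x end: slides out along its -x
- chime_130: the third longest chime bar: aluminium, 130 mm long, 25 wide, 10 thick; origin at the centre of its underside, x along its length, z up. Lies flat on the table at the start
- chime_105: the shortest chime bar: aluminium, 105 mm long, 25 wide, 10 thick; origin at the centre of its underside, x along its length, z up. Lies flat on the table at the start
- place_1: Place at the wide end of the tapered wooden chime frame, for the longest bar: two dark felt pads 25 x 15 mm, 99 mm apart, one on each rail; origin midway between them at the height of their tops (29 mm above the table), x along the row to the narrow end, y across the rails (along a bar laid here). Places are 58 mm apart; the frame is fixed
- place_2: Place second from the frame's wide end, for the second longest bar: two dark felt pads 25 x 15 mm, 86 mm apart, one on each rail; origin midway between them at the height of their tops (29 mm above the table), x along the row to the narrow end, y across the rails (along a bar laid here). Places are 58 mm apart; the frame is fixed
- place_3: Place third from the frame's wide end, for the third longest bar: two dark felt pads 25 x 15 mm, 72 mm apart, one on each rail; origin midway between them at the height of their tops (29 mm above the table), x along the row to the narrow end, y across the rails (along a bar laid here). Places are 58 mm apart; the frame is fixed
- place_4: Place at the narrow end of the frame, for the shortest bar: two dark felt pads 25 x 15 mm, 58 mm apart, one on each rail; origin midway between them at the height of their tops (29 mm above the table), x along the row to the narrow end, y across the rails (along a bar laid here). Places are 58 mm apart; the frame is fixed
- holddown (a joint): hinge of the steel hold-down bar (22 mm wide) on the drilling jig (board 190 x 110 mm): 0 closed (level, 1 mm above the chime bar), grows as its free end swings up, stop at 1.4 rad; light friction (about 2 N at the handle) holds it wherever it is left
- holddown_grip (a point): middle of the hold-down's handle: black round rod, 14 mm diameter, parallel to the hinge, 43 mm of it free beside the bar's end, 42 mm above the table when closed. Axes turn with the hold-down: x along rod and hinge (the chime bar's +x), y from hinge to free end; the hinge axis lies 115 mm along -y and 8 mm along -z from here. Turning about +x raises it
- spool: bystander: steel-grey reel of solder, 60 mm diameter, 41 mm high, standing; origin under its centre. To be left alone
- screwdriver: bystander: a screwdriver lying on the bench. To be left alone
- beadbox: bystander: small open green plastic box, 70 x 50 x 22 mm. To be left alone
Not all that is in view belongs to the job. What is shaped like the chime_180 but orange is not meant.

How it is judged:
On the way, in this order (a step that is already met when the one before it is completed fails the run):
1. the hold-down is swung well up (past 0.7 rad, about 40 degrees) while the second longest chime bar still lies in the jig (value of joint holddown above 0.7 rad and distance of chime_155 from where it was at the start of the episode below 0.015 m), for 0.2 s.
2. that chime bar is slid along the jig by more than 20 mm without being lifted more than 10 mm (distance of chime_155 from where it was at the start of the episode above 0.02 m and height (world z) of chime_155 below 0.028 m), for 0.05 s.
At the end, for the whole second after the job is handed in: each chime bar lies at rest on the pads of its own place (longest place_1 ... shortest place_4): centre within 12 mm of the place horizontally, length within 0.2 rad of square across the rails, flat within 0.08 rad, resting on the pads (horizontal distance between chime_180 and place_1 below 0.012 m and z of chime_180 in the frame of place_1 between -0.005 and 0.015 m and angle between the x axis of chime_180 and the y axis of place_1, either way round below 0.2 rad and angle between the z axis of chime_180 and the z axis of place_1, either way round below 0.08 rad and linear speed of each of chime_180, chime_155, chime_130, chime_105 below 0.01 m/s and contact force between chime_180 and place_1 above 0.1 N and horizontal distance between chime_155 and place_2 below 0.012 m and z of chime_155 in the frame of place_2 between -0.005 and 0.015 m and angle between the x axis of chime_155 and the y axis of place_2, either way round below 0.2 rad and angle between the z axis of chime_155 and the z axis of place_2, either way round below 0.08 rad and contact force between chime_155 and place_2 above 0.1 N and horizontal distance between chime_130 and place_3 below 0.012 m and z of chime_130 in the frame of place_3 between -0.005 and 0.015 m and angle between the x axis of chime_130 and the y axis of place_3, either way round below 0.2 rad and angle between the z axis of chime_130 and the z axis of place_3, either way round below 0.08 rad and contact force between chime_130 and place_3 above 0.1 N and horizontal distance between chime_105 and place_4 below 0.012 m and z of chime_105 in the frame of place_4 between -0.005 and 0.015 m and angle between the x axis of chime_105 and the y axis of place_4, either way round below 0.2 rad and angle between the z axis of chime_105 and the z axis of place_4, either way round below 0.08 rad and contact force between chime_105 and place_4 above 0.1 N); the robot touches nothing.
It fails at once if a bystander is moved more than 20 mm (distance of any of spool, screwdriver, beadbox from where it was at the start of the episode above 0.02 m).
It also fails if it takes over 96 s, if anything falls off the work surface, if the arm or the gripper's body presses on something with over 40 N, if the wrist force passes 120 N, or if a joint passes its speed limit or range.

## Working session

There is one attempt and no reset: what is moved stays moved. The work goes in short steps, Python scripts to look and compute and a tool call to move; the robot and the scene stay as the last step left them, time stands still between calls to the robot, and variables do not carry over. Pictures are saved under pics/ and viewed, and the job is handed in when it is done.

Besides the shell and the picture viewer there is one more tool, called after "Call:" as name([rows], argument=value, ...), one row to a line, values as JSON. carry_out: Moves the arm, as the interface text tells. Its arguments: {"type":"object","properties":{"commands":{"type":"array"},"grip_force":{"type":"number"}},"required":["commands"]}

```bash
mkdir -p pics; ls; python3 - <<'E'
from bench import ctrl,get_image,camera_info
import cv2
print(ctrl.get_state())
for n in ("scene","top","wrist"):
    c=camera_info(n); print(n,c)
    cv2.imwrite(f"pics/{n}0.png",get_image(n)[:,:,::-1])
E
```

```text
pics
{'time': 0.0, 'joint_positions': array([ 1.31109209,  0.32184481, -0.07006286,  1.4517189 ,  0.02259183,
        1.3707571 , -0.05688113]), 'qd': array([-0.00061096,  0.00129766, -0.00059931, -0.00106855, -0.00072434,
        0.00071312, -0.00054481]), 'joint_torque': array([ 1.17017862e-03, -4.91285348e+01, -4.03574500e-01, -3.12524235e+01,
       -6.42375438e-02,  4.35809931e-02,  1.84777609e-04]), 'position': array([ 0.17554719, -0.62526296,  0.22142512]), 'tool_rot': array([-3.11030248e+00, -4.28531678e-01,  5.66524735e-04]), 'ft_force': array([-0.01959702, -0.77918019,  0.73527682]), 'torque': array([-0.0373153 , -0.05864341, -0.02306742]), 'grip_width': 0.9988033740492879}
scene {'intrinsics': array([[459.32030907,   0.        , 329.00406986],
       [  0.        , 459.32030907, 197.10257695],
       [  0.        ,   0.        ,   1.        ]]), 'R': array([[ 0.01119758,  0.99973744,  0.01999139],
       [ 0.68209047,  0.00698246, -0.73123446],
       [-0.73118206,  0.02182399, -0.6818332 ]]), 't': array([ 0.04689393, -0.29445095,  1.74403408])}
top {'intrinsics': array([[380.06902236,   0.        , 321.92712058],
       [  0.        , 380.06902236, 201.59136305],
       [  0.        ,   0.        ,   1.        ]]), 'R': array([[-0.12624979, -0.9919962 , -0.00212891],
       [-0.97192629,  0.12412449, -0.19988094],
       [ 0.19854538, -0.02316579, -0.97981788]]), 't': array([0.00149907, 0.50833126, 1.05794121])}
wrist {'intrinsics': array([[352.22294722,   0.        , 314.96270041],
       [  0.        , 352.22294722, 201.59845287],
       [  0.        ,   0.        ,   1.        ]]), 'R': array([[ 0.2703254 , -0.96276828, -0.0011928 ],
       [-0.92728515, -0.26069533,  0.26866372],
       [-0.25897186, -0.07152056, -0.9632333 ]]), 't': array([-0.6493734 , -0.03151587,  0.38915632])}
```

View pics/scene0.png

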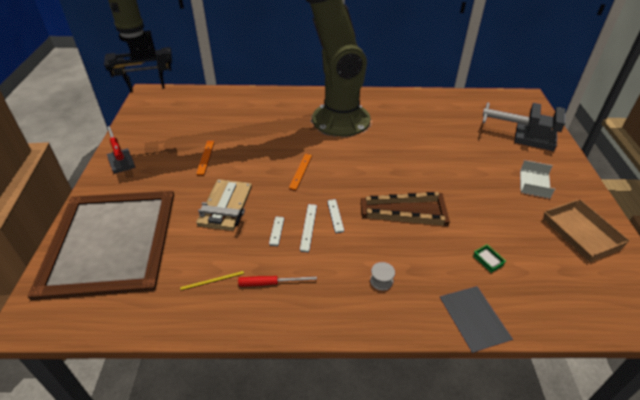

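View pics/top0.png

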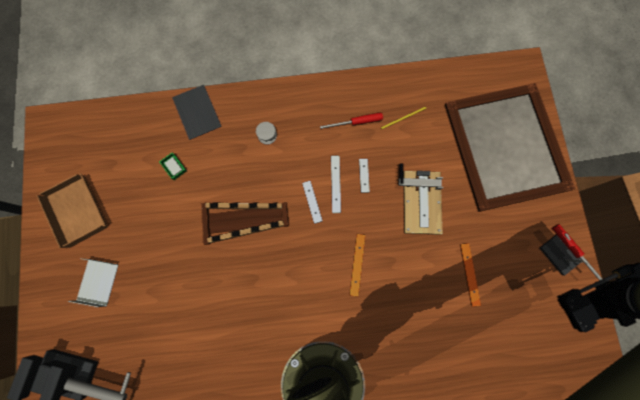

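View pics/wrist0.png

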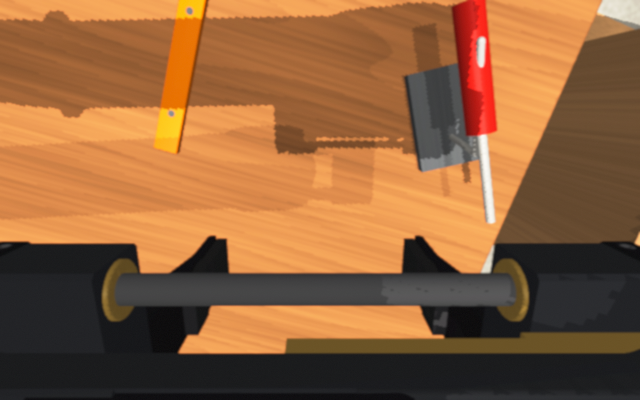

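The top view shows the frame at about (245,222), wide end on the left. The loose bars are at (312,201), (336,184) and (364,175). The jig is at (423,203), with its handle at (401,175). I'll enlarge these regions next.

```bash
python3 - <<'E'
import cv2
a=cv2.imread("pics/top0.png")[140:260,190:450]; cv2.imwrite("pics/top0z.png",cv2.resize(a,None,fx=3,fy=3,interpolation=cv2.INTER_CUBIC))
a=cv2.imread("pics/scene0.png")[165:265,190:460]; cv2.imwrite("pics/scene0z.png",cv2.resize(a,None,fx=2.9,fy=2.9,interpolation=cv2.INTER_CUBIC))
E
```

```text
(no output)
```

View pics/top0z.png

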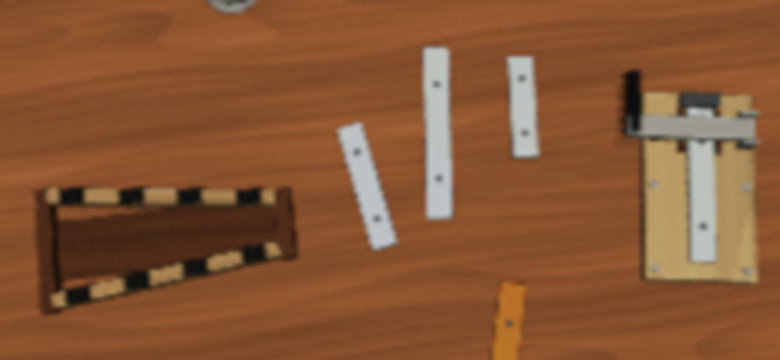

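View pics/scene0z.png

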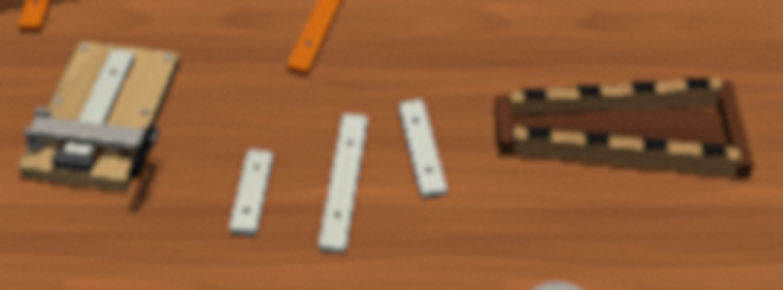

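```bash
cat > h.py <<'E'
import numpy as np, cv2
from scipy.spatial.transform import Rotation as Ro
def cam(c): return np.array(c["intrinsics"]),np.array(c["R"]),np.array(c["t"])
def toz(c,uv,z):
    K,R,t=cam(c); uv=np.atleast_2d(np.array(uv,float)); d=(np.linalg.inv(K)@np.c_[uv,np.ones(len(uv))].T).T@R
    C=-R.T@t; s=(z-C[2])/d[:,2]; return C+s[:,None]*d
def proj(c,X):
    K,R,t=cam(c); p=(K@(R@np.atleast_2d(X).T+t[:,None])).T; return p[:,:2]/p[:,2:]
def tri(c1,u1,c2,u2):
    P=[]
    for c in (c1,c2):
        K,R,t=cam(c); P.append(K@np.c_[R,t])
    X=cv2.triangulatePoints(P[0],P[1],np.array(u1,float).reshape(-1,2).T,np.array(u2,float).reshape(-1,2).T)
    return (X[:3]/X[3]).T
E
python3 - <<'E'
from h import *
from bench import camera_info
ct,cs=camera_info("top"),camera_info("scene")
T=lambda p:np.array(p,float)/3+[190,140]-1/3
S=lambda p:np.array(p,float)/2.9+[190,165]-1/3
# hole pairs : top(zoom), scene(zoom)
d={"180":([(436,84),(439,178)],[(337,214),(350,143)]),
"105":([(522,78),(525,132)],[(247,210),(256,167)]),
"130":([(357,152),(377,218)],[(429,170),(416,120)]),
"padsfar":([(72,196),(132,195),(190,196),(248,196)],[(714,151),(654,147),(596,141),(537,134)]),
"padsnear":([(77,296),(137,281),(196,267),(254,253)],[(697,84),(645,88),(590,92),(534,96)]),
"hole155":([(703,226)],[(113,72)]),
"handle":([(633,85),(634,118)],[(139,166),(148,140)])}
for k,(a,b) in d.items():
    X=tri(ct,T(a),cs,T(b)*0+S(b)); print(k); print(X.round(4))
    if k.startswith("pads"): print(toz(ct,T(a),0.029).round(4))
E
```

```text
180
[[ 0.6136 -0.1181  0.0102]
 [ 0.5156 -0.1077  0.0089]]
105
[[ 0.6088 -0.2059  0.01  ]
 [ 0.5517 -0.2008  0.0104]]
130
[[ 0.5529 -0.0282  0.0089]
 [ 0.4825 -0.04    0.0102]]
padsfar
[[0.5402 0.258  0.0256]
 [0.5339 0.1987 0.0244]
 [0.5256 0.1413 0.0242]
 [0.5179 0.0828 0.0259]]
[[0.5395 0.2575 0.029 ]
 [0.533  0.1983 0.029 ]
 [0.5247 0.1413 0.029 ]
 [0.5174 0.0843 0.029 ]]
padsnear
[[0.4401 0.2591 0.0251]
 [0.4475 0.2014 0.0254]
 [0.454  0.1426 0.0251]
 [0.4605 0.0838 0.0249]]
[[0.4397 0.2595 0.029 ]
 [0.4469 0.2003 0.029 ]
 [0.4534 0.1419 0.029 ]
 [0.4599 0.0842 0.029 ]]
hole155
[[ 0.4309 -0.3585  0.0275]]
handle
[[ 0.579  -0.3105  0.0394]
 [ 0.5449 -0.3058  0.0408]]
```

```bash
cat >> h.py <<'E'
def Rt(yaw): # tool down, tool x along world (cos yaw, sin yaw,0)
    c,s=np.cos(yaw),np.sin(yaw); return np.array([[c,s,0],[s,-c,0],[0,0,-1.]])
def go(st,p,yaw):
    """shift+turn from the measured pose to p,yaw (yaw mod pi nearest)"""
    R0=Ro.from_rotvec(st["tool_rot"]).as_matrix(); best=None
    for y in (yaw,yaw+np.pi):
        rv=Ro.from_matrix(R0.T@Rt(y)).as_rotvec()
        if best is None or np.linalg.norm(rv)<np.linalg.norm(best): best=rv
    d=R0.T@(np.array(p)-st["position"])
    print("t",d.round(4),"r",best.round(4),"| yaw now",round(float(np.arctan2(R0[1,0],R0[0,0])),3),"pos",st["position"].round(4)); return d,best
E
python3 - <<'E'
from h import *
from bench import ctrl,camera_info
s=ctrl.get_state(); R0=Ro.from_rotvec(s["tool_rot"]).as_matrix(); print(R0.round(3))
K,R,t=cam(camera_info("wrist")); C=-R.T@t; print("cam in tool",R0.T@(C-s["position"]),(R@R0).round(3))
go(s,(0.45,-0.33,0.25),-0.13)
E
```

```text
[[ 0.963  0.27  -0.   ]
 [ 0.27  -0.963  0.001]
 [-0.    -0.001 -1.   ]]
cam in tool [ 7.41702565e-02  5.69789484e-05 -1.60977658e-01] [[-0.     1.    -0.001]
 [-0.963 -0.    -0.269]
 [-0.269  0.     0.963]]
t [ 0.3441 -0.2102 -0.028 ] r [-1.400e-03  4.000e-04  4.039e-01] | yaw now 0.274 pos [ 0.1756 -0.6254  0.2217]
```

Call:
carry_out([
  {"tx":0.344,"ty":-0.21,"tz":-0.028,"rz":0.404,"jaw":1},
  {"tx":0.344,"ty":-0.21,"tz":-0.028,"rz":0.404,"jaw":1},
  {"tx":0.344,"ty":-0.21,"tz":-0.028,"rz":0.404,"jaw":1},
  {"tx":0.344,"ty":-0.21,"tz":-0.028,"rz":0.404,"jaw":1},
  {"tx":0.344,"ty":-0.21,"tz":-0.028,"rz":0.404,"jaw":1},
  {"tx":0.344,"ty":-0.21,"tz":-0.028,"rz":0.404,"jaw":1},
  {"tx":0.344,"ty":-0.21,"tz":-0.028,"rz":0.404,"jaw":1},
  {"tx":0.344,"ty":-0.21,"tz":-0.028,"rz":0.404,"jaw":1},
  {"tx":0.344,"ty":-0.21,"tz":-0.028,"rz":0.404,"jaw":1},
  {"tx":0.344,"ty":-0.21,"tz":-0.028,"rz":0.404,"jaw":1},
])

```text
invalid input
```

```bash
cat > look.py <<'E'
import sys,pickle
from h import *
from bench import ctrl,get_image,camera_info
n=sys.argv[1]; s=ctrl.get_state(); c=camera_info("wrist"); im=get_image("wrist")
cv2.imwrite(f"pics/{n}.png",im[:,:,::-1]); pickle.dump((s,c),open(f"pics/{n}.pkl","wb"))
print(s["time"],s["position"].round(4),s["joint_positions"].round(3))
E
python3 look.py w1
```

```text
0.15 [ 0.1756 -0.6254  0.2217] [ 1.311  0.322 -0.07   1.451  0.023  1.371 -0.057]
```

View pics/w1.png

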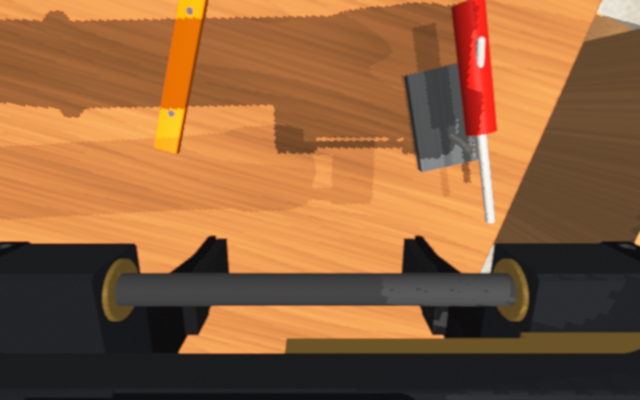

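The wrist picture hasn't changed, because the move was refused. I'll resend it with every key given.

Call:
carry_out([
  {"tx":0.344,"ty":-0.21,"tz":-0.028,"rx":0.0,"ry":0.0,"rz":0.404,"jaw":0.9},
  {"tx":0.344,"ty":-0.21,"tz":-0.028,"rx":0.0,"ry":0.0,"rz":0.404,"jaw":0.9},
  {"tx":0.344,"ty":-0.21,"tz":-0.028,"rx":0.0,"ry":0.0,"rz":0.404,"jaw":0.9},
  {"tx":0.344,"ty":-0.21,"tz":-0.028,"rx":0.0,"ry":0.0,"rz":0.404,"jaw":0.9},
  {"tx":0.344,"ty":-0.21,"tz":-0.028,"rx":0.0,"ry":0.0,"rz":0.404,"jaw":0.9},
  {"tx":0.344,"ty":-0.21,"tz":-0.028,"rx":0.0,"ry":0.0,"rz":0.404,"jaw":0.9},
  {"tx":0.344,"ty":-0.21,"tz":-0.028,"rx":0.0,"ry":0.0,"rz":0.404,"jaw":0.9},
  {"tx":0.344,"ty":-0.21,"tz":-0.028,"rx":0.0,"ry":0.0,"rz":0.404,"jaw":0.9},
  {"tx":0.344,"ty":-0.21,"tz":-0.028,"rx":0.0,"ry":0.0,"rz":0.404,"jaw":0.9},
  {"tx":0.344,"ty":-0.21,"tz":-0.028,"rx":0.0,"ry":0.0,"rz":0.404,"jaw":0.9},
])

```text
time: 1.45
position: [0.4487, -0.3323, 0.2503]
tool_rot: [3.134, -0.209, -0.001]
ft_force: [0.3, -0.0, -0.5]
grip_width: 0.902
```

```bash
python3 look.py w2
```

```text
1.45 [ 0.4487 -0.3323  0.2503] [ 0.855  0.128 -0.291  1.633  0.038  1.387 -1.145]
```

View pics/w2.png

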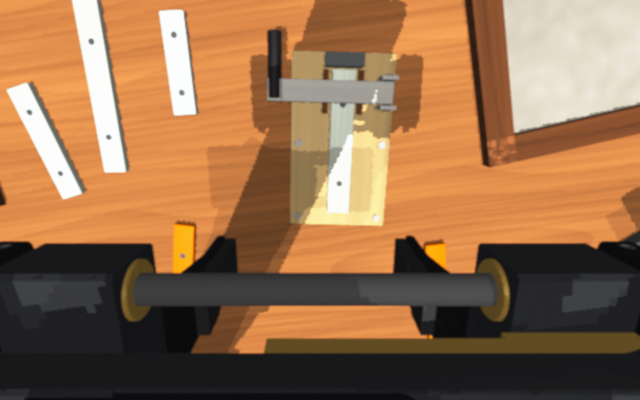

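The wrist view shows the jig. The handle rod runs from (274,30) to (273,97), the 155 bar's free end is at about (339,212) and its holes are at (339,183) and (343,104). The 105 bar's holes are at (174,35) and (182,93), the 180's at (91,41) and (109,137), and the 130's at (30,112) and (60,159).

```bash
python3 - <<'E'
import cv2
a=cv2.imread("pics/w2.png")[20:230,230:430]; cv2.imwrite("pics/w2z.png",cv2.resize(a,None,fx=2.8,fy=2.8,interpolation=cv2.INTER_CUBIC))
from h import *; import pickle
from bench import camera_info
s,c=pickle.load(open("pics/w2.pkl","rb"))
print("rod",toz(c,[(274,31),(273.5,77)],.042).round(4))
print("155",toz(c,[(339,183),(343,104)],.028).round(4), toz(c,[(339,212)],.028).round(4))
for n,p in (("105",[(174,35),(182,93)]),("180",[(91,41),(109,137)]),("130",[(30,112),(60,159)])):
    X=toz(c,p,.010); d=X[0]-X[1]; print(n,X.round(4).tolist(),X.mean(0).round(4),np.arctan2(d[1],d[0]).round(3))
E
```

```text
rod [[ 0.5936 -0.3121  0.042 ]
 [ 0.5526 -0.3048  0.042 ]]
155 [[ 0.434  -0.3573  0.028 ]
 [ 0.5176 -0.3712  0.028 ]] [[ 0.4004 -0.3534  0.028 ]]
105 [[0.6099, -0.2055, 0.01], [0.5522, -0.2002, 0.01]] [ 0.581  -0.2028  0.01  ] -0.091
180 [[0.6158, -0.1179, 0.01], [0.5169, -0.1078, 0.01]] [ 0.5663 -0.1128  0.01  ] -0.101
130 [[0.5549, -0.0294, 0.01], [0.5002, -0.0452, 0.01]] [ 0.5276 -0.0373  0.01  ] 0.281
```

View pics/w2z.png

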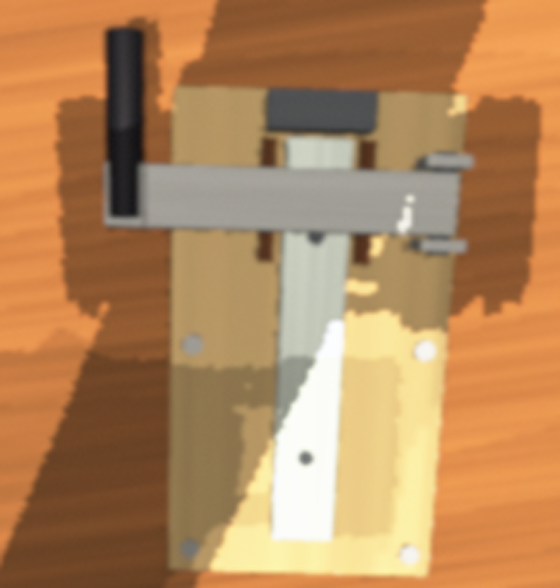

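```bash
python3 - <<'E'
from h import *; from bench import ctrl
s=ctrl.get_state(); go(s,(.574,-.308,.11),-.168); go(s,(.574,-.308,.031),-.168)
E
```

```text
t [ 0.1209 -0.0406  0.1402] r [0.0003 0.0007 0.0348] | yaw now -0.133 pos [ 0.4489 -0.3321  0.2503]
t [ 0.121  -0.0406  0.2192] r [0.0003 0.0007 0.0348] | yaw now -0.133 pos [ 0.4489 -0.3321  0.2503]
```

Call:
carry_out([
  {"tx":0.121,"ty":-0.0406,"tz":0.07,"rx":0.0,"ry":0.0,"rz":0.035,"jaw":0.5},
  {"tx":0.121,"ty":-0.0406,"tz":0.14,"rx":0.0,"ry":0.0,"rz":0.035,"jaw":0.5},
  {"tx":0.121,"ty":-0.0406,"tz":0.14,"rx":0.0,"ry":0.0,"rz":0.035,"jaw":0.5},
  {"tx":0.121,"ty":-0.0406,"tz":0.14,"rx":0.0,"ry":0.0,"rz":0.035,"jaw":0.5},
  {"tx":0.121,"ty":-0.0406,"tz":0.14,"rx":0.0,"ry":0.0,"rz":0.035,"jaw":0.5},
  {"tx":0.121,"ty":-0.0406,"tz":0.14,"rx":0.0,"ry":0.0,"rz":0.035,"jaw":0.5},
])

```text
time: 2.25
position: [0.5755, -0.3082, 0.1133]
tool_rot: [3.128, -0.262, 0.005]
ft_force: [-0.2, -0.2, 0.2]
grip_width: 0.505
```

```bash
python3 look.py w3;  python3 - <<'E'
from h import *; from bench import ctrl
s=ctrl.get_state(); go(s,(.574,-.308,.031),-.168)
E
```

```text
2.25 [ 0.5755 -0.3082  0.1133] [ 0.708  0.414 -0.33   1.569  0.143  1.178 -1.388]
t [-0.0018  0.      0.0823] r [ 0.0024 -0.0036  0.0007] | yaw now -0.167 pos [ 0.5755 -0.308   0.1134]
```

View pics/w3.png

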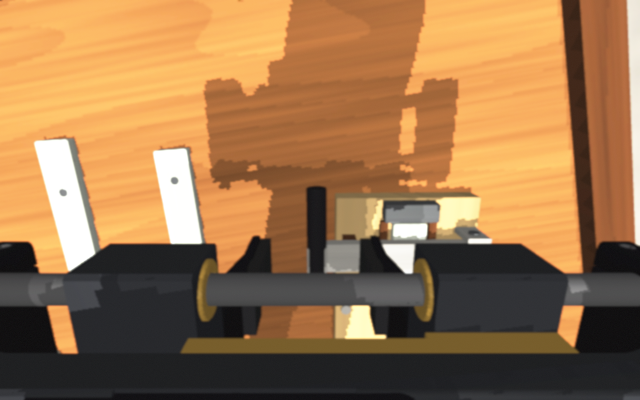

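The rod is at column 316, midway between the fingers, with its tip at row 187. I'll descend and grip it.

Call:
carry_out([
  {"tx":-0.002,"ty":0.0,"tz":0.04,"rx":0.002,"ry":-0.003,"rz":0.0,"jaw":0.5},
  {"tx":-0.002,"ty":0.0,"tz":0.082,"rx":0.002,"ry":-0.003,"rz":0.0,"jaw":0.5},
  {"tx":-0.002,"ty":0.0,"tz":0.082,"rx":0.002,"ry":-0.003,"rz":0.0,"jaw":0.5},
  {"tx":-0.002,"ty":0.0,"tz":0.082,"rx":0.002,"ry":-0.003,"rz":0.0,"jaw":0.5},
  {"tx":-0.002,"ty":0.0,"tz":0.082,"rx":0.002,"ry":-0.003,"rz":0.0,"jaw":0.05},
  {"tx":-0.002,"ty":0.0,"tz":0.082,"rx":0.002,"ry":-0.003,"rz":0.0,"jaw":0.05},
  {"tx":-0.002,"ty":0.0,"tz":0.082,"rx":0.002,"ry":-0.003,"rz":0.0,"jaw":0.05},
  {"tx":-0.002,"ty":0.0,"tz":0.082,"rx":0.002,"ry":-0.003,"rz":0.0,"jaw":0.05},
], grip_force=20)

```text
time: 3.3
position: [0.5732, -0.3088, 0.0292]
tool_rot: [3.129, -0.261, -0.003]
ft_force: [-0.9, -4.1, 0.9]
grip_width: 0.155
```

Call:
carry_out([
  {"tx":0.0,"ty":0.001,"tz":-0.0115,"rx":0.0,"ry":0.0,"rz":0.0,"jaw":0.05},
  {"tx":0.0,"ty":0.004,"tz":-0.0227,"rx":0.0,"ry":0.0,"rz":0.0,"jaw":0.05},
  {"tx":0.0,"ty":0.0075,"tz":-0.0335,"rx":0.0,"ry":0.0,"rz":0.0,"jaw":0.05},
  {"tx":0.0,"ty":0.0122,"tz":-0.0442,"rx":0.0,"ry":0.0,"rz":0.0,"jaw":0.05},
  {"tx":0.0,"ty":0.018,"tz":-0.054,"rx":0.0,"ry":0.0,"rz":0.0,"jaw":0.05},
  {"tx":0.0,"ty":0.0246,"tz":-0.0635,"rx":0.0,"ry":0.0,"rz":0.0,"jaw":0.05},
  {"tx":0.0,"ty":0.032,"tz":-0.072,"rx":0.0,"ry":0.0,"rz":0.0,"jaw":0.05},
  {"tx":0.0,"ty":0.0406,"tz":-0.0801,"rx":0.0,"ry":0.0,"rz":0.0,"jaw":0.05},
  {"tx":0.0,"ty":0.05,"tz":-0.087,"rx":0.0,"ry":0.0,"rz":0.0,"jaw":0.05},
  {"tx":0.0,"ty":0.0596,"tz":-0.0931,"rx":0.0,"ry":0.0,"rz":0.0,"jaw":0.05},
  {"tx":0.0,"ty":0.07,"tz":-0.0981,"rx":0.0,"ry":0.0,"rz":0.0,"jaw":0.05},
  {"tx":0.0,"ty":0.07,"tz":-0.0981,"rx":0.0,"ry":0.0,"rz":0.0,"jaw":0.05},
])

```text
time: 4.8
position: [0.5628, -0.3735, 0.1298]
tool_rot: [-3.127, 0.257, 0.003]
ft_force: [-3.0, 5.8, 9.3]
grip_width: 0.153
```

```bash
python3 look.py w4;  python3 - <<'E'
from bench import get_image; import cv2
for n in("scene","top"): cv2.imwrite(f"pics/{n}4.png",get_image(n)[:,:,::-1])
a=cv2.imread("pics/scene4.png")[140:260,150:350]; cv2.imwrite("pics/scene4z.png",cv2.resize(a,None,fx=3.5,fy=3.5,interpolation=cv2.INTER_CUBIC))
E
```

```text
4.8 [ 0.5628 -0.3735  0.1298] [ 0.778  0.449 -0.307  1.483  0.136  1.234 -1.281]
```

View pics/scene4z.png

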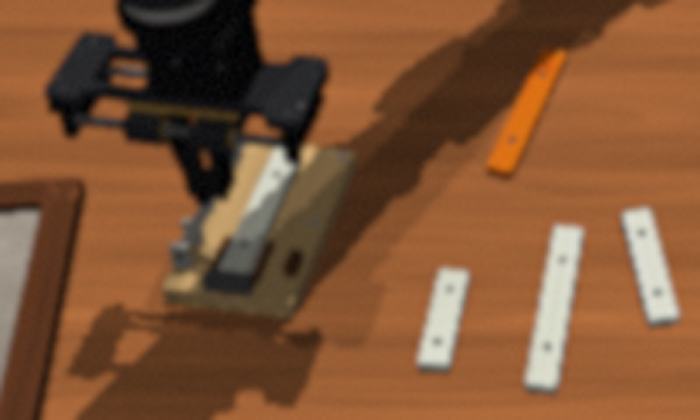

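View pics/w4.png

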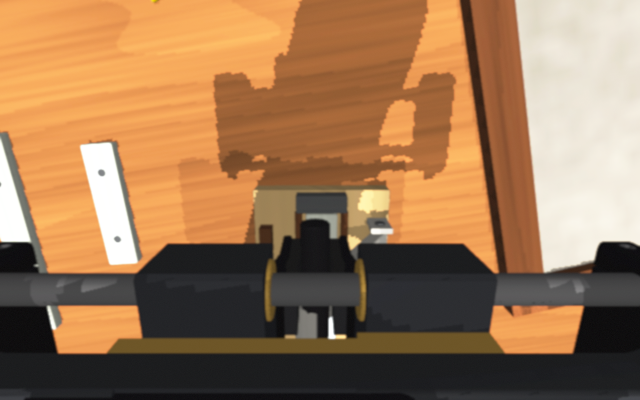

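The hold-down is up at about 1.1 rad, and the bar still sits in the jig. I'll release the handle and rise.

Call:
carry_out([
  {"tx":0.0,"ty":0.0,"tz":0.0,"rx":0.0,"ry":0.0,"rz":0.0,"jaw":0.45},
  {"tx":0.0,"ty":0.0,"tz":0.0,"rx":0.0,"ry":0.0,"rz":0.0,"jaw":0.45},
  {"tx":0.0,"ty":0.0,"tz":0.0,"rx":0.0,"ry":0.0,"rz":0.0,"jaw":0.45},
  {"tx":0.0,"ty":0.0,"tz":-0.03,"rx":0.0,"ry":0.0,"rz":0.0,"jaw":0.5},
  {"tx":0.0,"ty":0.0,"tz":-0.08,"rx":0.0,"ry":0.0,"rz":0.0,"jaw":0.6},
  {"tx":-0.06,"ty":0.0,"tz":-0.1,"rx":0.0,"ry":0.0,"rz":0.0,"jaw":0.6},
  {"tx":-0.12,"ty":0.0,"tz":-0.1,"rx":0.0,"ry":0.0,"rz":0.0,"jaw":0.6},
  {"tx":-0.16,"ty":0.0,"tz":-0.1,"rx":0.0,"ry":0.0,"rz":0.0,"jaw":0.6},
  {"tx":-0.16,"ty":0.0,"tz":-0.1,"rx":0.0,"ry":0.0,"rz":0.0,"jaw":0.6},
  {"tx":-0.16,"ty":0.0,"tz":-0.1,"rx":0.0,"ry":0.0,"rz":0.0,"jaw":0.6},
])

```text
time: 6.2
position: [0.4053, -0.3491, 0.2273]
tool_rot: [-3.129, 0.259, 0.003]
ft_force: [0.2, 0.6, -0.0]
grip_width: 0.599
```

```bash
python3 look.py w5;  python3 - <<'E'
from h import *; from bench import ctrl
s=ctrl.get_state(); go(s,(.4265,-.3561,.1),-.165); go(s,(.4265,-.3561,.021),-.165)
E
```

```text
6.2 [ 0.4053 -0.3491  0.2273] [ 0.937  0.09  -0.292  1.719  0.026  1.339 -1.096]
t [0.022  0.004  0.1271] r [-0.002   0.0021  0.0008] | yaw now -0.164 pos [ 0.4057 -0.3489  0.2271]
t [0.0221 0.0041 0.2061] r [-0.002   0.0021  0.0008] | yaw now -0.164 pos [ 0.4057 -0.3489  0.2271]
```

View pics/w5.png

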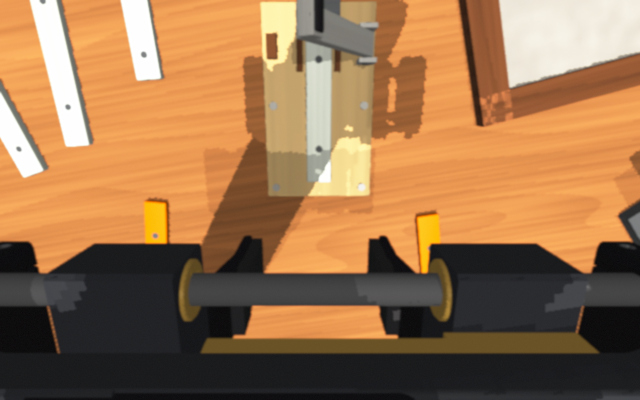

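The hold-down stays up. The bar's holes are at (319,59) and (319,149), and its free end is at (319,181).

```bash
python3 - <<'E'
from h import *; import pickle
s,c=pickle.load(open("pics/w5.pkl","rb"))
s2,c2=pickle.load(open("pics/w2.pkl","rb"))
print(toz(c,[(319,59),(319,149),(319,181.5)],.028).round(4))
print(tri(c,[(319,59),(319,149)],c2,[(343,104),(339,183)]).round(4))
E
```

```text
[[ 0.5177 -0.3714  0.028 ]
 [ 0.4333 -0.3576  0.028 ]
 [ 0.3999 -0.3521  0.028 ]]
[[ 0.5177 -0.3713  0.0285]
 [ 0.4326 -0.3575  0.022 ]]
```

Both views agree, with the bar's top at about 28 mm. I'll descend, grip 50 mm back from its centre, and slide it 60 mm.

Call:
carry_out([
  {"tx":0.022,"ty":0.004,"tz":0.06,"rx":-0.002,"ry":0.002,"rz":0.0,"jaw":0.55},
  {"tx":0.022,"ty":0.004,"tz":0.12,"rx":-0.002,"ry":0.002,"rz":0.0,"jaw":0.55},
  {"tx":0.022,"ty":0.004,"tz":0.17,"rx":-0.002,"ry":0.002,"rz":0.0,"jaw":0.55},
  {"tx":0.022,"ty":0.004,"tz":0.195,"rx":-0.002,"ry":0.002,"rz":0.0,"jaw":0.55},
  {"tx":0.022,"ty":0.004,"tz":0.205,"rx":-0.002,"ry":0.002,"rz":0.0,"jaw":0.55},
  {"tx":0.022,"ty":0.004,"tz":0.205,"rx":-0.002,"ry":0.002,"rz":0.0,"jaw":0.55},
  {"tx":0.022,"ty":0.004,"tz":0.205,"rx":-0.002,"ry":0.002,"rz":0.0,"jaw":0.55},
])

```text
time: 7.12
position: [0.4264, -0.3568, 0.0233]
tool_rot: [3.13, -0.259, 0.002]
ft_force: [0.3, 0.5, -0.3]
grip_width: 0.552
```

```bash
python3 - <<'E'
from h import *; from bench import ctrl
s=ctrl.get_state(); go(s,(.4265,-.3561,.021),-.165); go(s,(.4265-.0592,-.3561+.0099,.021),-.165);print(s["ft_force"])
E
```

```text
t [ 0.     -0.0007  0.0023] r [ 0.0013 -0.0012  0.0001] | yaw now -0.165 pos [ 0.4264 -0.3568  0.0233]
t [-0.06   -0.0007  0.0022] r [ 0.0013 -0.0012  0.0001] | yaw now -0.165 pos [ 0.4264 -0.3568  0.0233]
[ 0.34078013  0.53528402 -0.33952218]
```

Call:
carry_out([
  {"tx":0.0,"ty":-0.0007,"tz":0.0015,"rx":0.0,"ry":0.0,"rz":0.0,"jaw":0.1},
  {"tx":0.0,"ty":-0.0007,"tz":0.0015,"rx":0.0,"ry":0.0,"rz":0.0,"jaw":0.1},
  {"tx":0.0,"ty":-0.0007,"tz":0.0015,"rx":0.0,"ry":0.0,"rz":0.0,"jaw":0.1},
  {"tx":0.0,"ty":-0.0007,"tz":0.0015,"rx":0.0,"ry":0.0,"rz":0.0,"jaw":0.1},
  {"tx":-0.01,"ty":-0.0007,"tz":0.0013,"rx":0.0,"ry":0.0,"rz":0.0,"jaw":0.1},
  {"tx":-0.02,"ty":-0.0007,"tz":0.0013,"rx":0.0,"ry":0.0,"rz":0.0,"jaw":0.1},
  {"tx":-0.03,"ty":-0.0007,"tz":0.0013,"rx":0.0,"ry":0.0,"rz":0.0,"jaw":0.1},
  {"tx":-0.04,"ty":-0.0007,"tz":0.0013,"rx":0.0,"ry":0.0,"rz":0.0,"jaw":0.1},
  {"tx":-0.05,"ty":-0.0007,"tz":0.0013,"rx":0.0,"ry":0.0,"rz":0.0,"jaw":0.1},
  {"tx":-0.06,"ty":-0.0007,"tz":0.0013,"rx":0.0,"ry":0.0,"rz":0.0,"jaw":0.1},
  {"tx":-0.06,"ty":-0.0007,"tz":0.0013,"rx":0.0,"ry":0.0,"rz":0.0,"jaw":0.1},
  {"tx":-0.06,"ty":-0.0007,"tz":0.0013,"rx":0.0,"ry":0.0,"rz":0.0,"jaw":0.1},
], grip_force=25)

```text
time: 8.62
position: [0.3652, -0.3455, 0.0207]
tool_rot: [-3.131, 0.26, 0.004]
ft_force: [-2.6, 1.0, 3.7]
grip_width: 0.281
```

```bash
python3 look.py w6; python3 - <<'E'
from bench import get_image; import cv2
cv2.imwrite("pics/scene6.png",get_image("scene")[:,:,::-1])
a=cv2.imread("pics/scene6.png")[130:250,150:350]; cv2.imwrite("pics/scene6z.png",cv2.resize(a,None,fx=3.5,fy=3.5,interpolation=cv2.INTER_CUBIC))
E
```

```text
8.625 [ 0.3652 -0.3455  0.0207] [ 0.962  0.229 -0.282  2.014  0.081  0.912 -1.099]
```

View pics/w6.png

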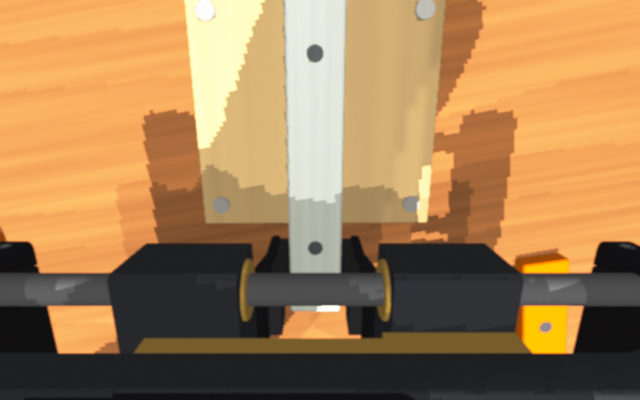

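View pics/scene6z.png

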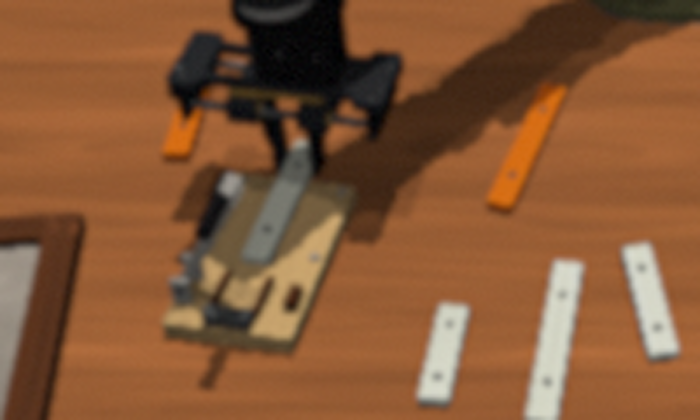

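The bar is out from under the hold-down, with its holes at (315,53) and (315,248). I'll regrasp at its centre before lifting.

```bash
python3 - <<'E'
from h import *; import pickle
s,c=pickle.load(open("pics/w6.pkl","rb"))
X=toz(c,[(315,53),(315,248)],.0285);print(X.round(4),X.mean(0)); go(s,[*X.mean(0)[:2],.0212],-.165)
E
```

```text
[[ 0.4577 -0.3608  0.0285]
 [ 0.374  -0.3468  0.0285]] [ 0.41584392 -0.35380256  0.0285    ]
t [ 0.0514 -0.0002 -0.0006] r [ 0.      0.0025 -0.0005] | yaw now -0.166 pos [ 0.3652 -0.3455  0.0207]
```

Call:
carry_out([
  {"tx":0.0,"ty":0.0,"tz":-0.001,"rx":0.0,"ry":0.0,"rz":0.0,"jaw":0.5},
  {"tx":0.0,"ty":0.0,"tz":-0.002,"rx":0.0,"ry":0.0,"rz":0.0,"jaw":0.5},
  {"tx":0.03,"ty":0.0,"tz":-0.002,"rx":0.0,"ry":0.002,"rz":0.0,"jaw":0.5},
  {"tx":0.0515,"ty":0.0,"tz":-0.002,"rx":0.0,"ry":0.002,"rz":0.0,"jaw":0.5},
  {"tx":0.0515,"ty":0.0,"tz":-0.001,"rx":0.0,"ry":0.002,"rz":0.0,"jaw":0.5},
  {"tx":0.0515,"ty":0.0,"tz":-0.001,"rx":0.0,"ry":0.002,"rz":0.0,"jaw":0.1},
  {"tx":0.0515,"ty":0.0,"tz":-0.001,"rx":0.0,"ry":0.002,"rz":0.0,"jaw":0.1},
  {"tx":0.0515,"ty":0.0,"tz":-0.001,"rx":0.0,"ry":0.002,"rz":0.0,"jaw":0.1},
  {"tx":0.0515,"ty":0.0,"tz":-0.001,"rx":0.0,"ry":0.002,"rz":0.0,"jaw":0.1},
  {"tx":0.0515,"ty":0.0,"tz":-0.03,"rx":0.0,"ry":0.002,"rz":0.0,"jaw":0.1},
  {"tx":0.0515,"ty":0.0,"tz":-0.08,"rx":0.0,"ry":0.002,"rz":0.0,"jaw":0.1},
  {"tx":0.0515,"ty":0.0,"tz":-0.14,"rx":0.0,"ry":0.002,"rz":0.0,"jaw":0.1},
], grip_force=30)

```text
time: 10.22
position: [0.416, -0.3533, 0.1609]
tool_rot: [-3.129, 0.259, 0.002]
ft_force: [1.2, -0.4, -0.7]
grip_width: 0.279
```

```bash
python3 look.py w7; python3 - <<'E'
from h import *; from bench import ctrl
s=ctrl.get_state(); go(s,(.49,.20,.15),0)
E
```

```text
10.225 [ 0.416  -0.3533  0.1609] [ 0.934  0.157 -0.304  1.783  0.049  1.211 -1.12 ]
t [-0.0229 -0.5605  0.0167] r [ 0.0076 -0.0107 -0.1651] | yaw now -0.165 pos [ 0.4203 -0.3564  0.1707]
```

View pics/w7.png

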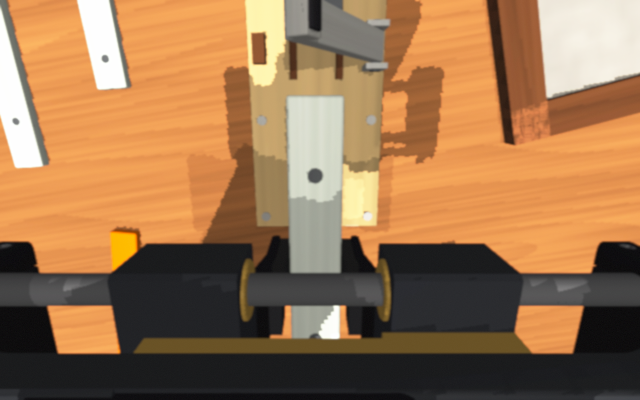

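The bar is held, with one hole at (315,176). I'll carry it over the frame.

Call:
carry_out([
  {"tx":0.04,"ty":-0.06,"tz":-0.03,"rx":0.0,"ry":0.0,"rz":0.0,"jaw":0.1},
  {"tx":0.05,"ty":-0.12,"tz":-0.03,"rx":0.0,"ry":0.0,"rz":-0.04,"jaw":0.1},
  {"tx":0.06,"ty":-0.18,"tz":-0.03,"rx":0.0,"ry":0.0,"rz":-0.08,"jaw":0.1},
  {"tx":0.05,"ty":-0.24,"tz":-0.03,"rx":0.0,"ry":0.0,"rz":-0.12,"jaw":0.1},
  {"tx":0.04,"ty":-0.3,"tz":-0.03,"rx":0.0,"ry":0.0,"rz":-0.165,"jaw":0.1},
  {"tx":0.02,"ty":-0.36,"tz":-0.03,"rx":0.0,"ry":0.0,"rz":-0.165,"jaw":0.1},
  {"tx":0.01,"ty":-0.42,"tz":-0.03,"rx":0.0,"ry":0.0,"rz":-0.165,"jaw":0.1},
  {"tx":0.0,"ty":-0.48,"tz":-0.03,"rx":0.0,"ry":0.0,"rz":-0.165,"jaw":0.1},
  {"tx":-0.01,"ty":-0.53,"tz":-0.03,"rx":0.0,"ry":0.0,"rz":-0.165,"jaw":0.1},
  {"tx":-0.023,"ty":-0.56,"tz":-0.03,"rx":0.0,"ry":0.0,"rz":-0.165,"jaw":0.1},
  {"tx":-0.023,"ty":-0.56,"tz":-0.03,"rx":0.0,"ry":0.0,"rz":-0.165,"jaw":0.1},
  {"tx":-0.023,"ty":-0.56,"tz":-0.03,"rx":0.0,"ry":0.0,"rz":-0.165,"jaw":0.1},
])

```text
time: 11.78
position: [0.4865, 0.2011, 0.1902]
tool_rot: [3.14, -0.002, 0.001]
ft_force: [0.6, 0.2, -0.7]
grip_width: 0.28
```

```bash
python3 look.py w8; python3 - <<'E'
from h import *; from bench import ctrl
s=ctrl.get_state(); go(s,(.49,.20,.2),0)
E
```

```text
11.775 [0.4865 0.2011 0.1902] [ 0.297  0.138 -0.794  1.778  0.104  1.268 -2.096]
t [ 0.0033  0.0006 -0.0097] r [ 0.0013 -0.0008 -0.0022] | yaw now -0.002 pos [0.4867 0.2006 0.1902]
```

View pics/w8.png

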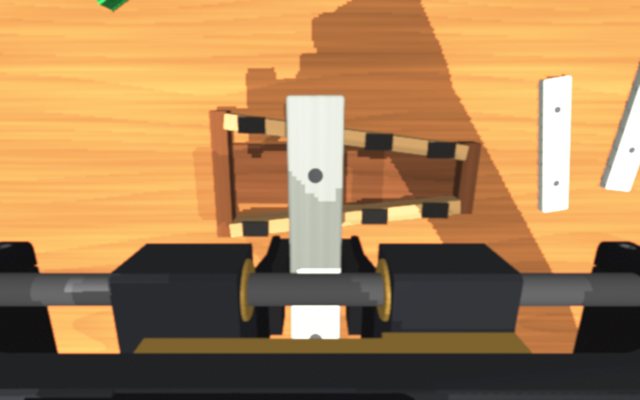

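The held bar covers place 2, with its hole at (315,176). Pads show at place 1 (252,125) and (256,228), place 3 (378,142) and (375,216), and place 4 (441,150) and (435,210).

```bash
python3 - <<'E'
from h import *; import pickle
s,c=pickle.load(open("pics/w8.pkl","rb"))
im=cv2.imread("pics/w8.png")[90:250,200:490]; cv2.imwrite("pics/w8z.png",cv2.resize(im,None,fx=2.7,fy=2.7,interpolation=cv2.INTER_CUBIC))
for n,p in ((1,[(252,125),(256,228)]),(3,[(378,142),(375,216)]),(4,[(441,150),(435,210)])):
    X=toz(c,p,.029); print(n,X.round(4).tolist(),X.mean(0).round(4),np.linalg.norm(X[0]-X[1]).round(4))
X=toz(c,[(315.5,176),(315,96)],s["position"][2]+.0065); print("hole,end",X.round(4), X[:,0]-[.043,.0775]-s["position"][0])
E
```

```text
1 [[0.5423, 0.2572, 0.029], [0.4445, 0.2581, 0.029]] [0.4934 0.2576 0.029 ] 0.0977
3 [[0.527, 0.1437, 0.029], [0.4566, 0.1432, 0.029]] [0.4918 0.1434 0.029 ] 0.0705
4 [[0.5197, 0.0858, 0.029], [0.4625, 0.0861, 0.029]] [0.4911 0.0859 0.029 ] 0.0572
hole,end [[0.5295 0.2009 0.1967]
 [0.5637 0.2011 0.1967]] [-3.60127486e-05 -3.28899138e-04]
```

View pics/w8z.png

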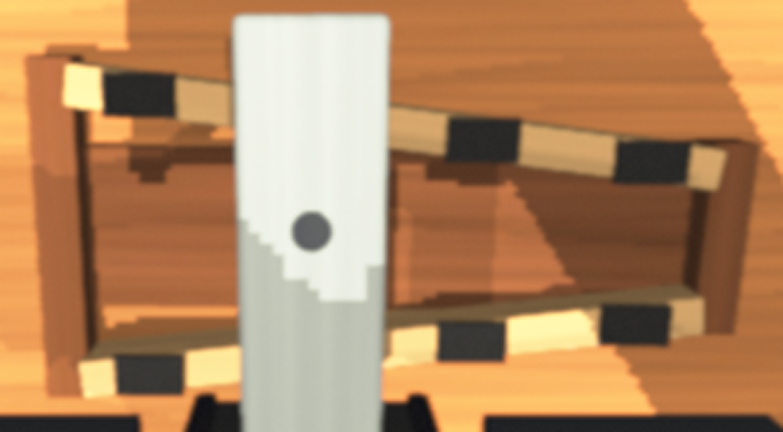

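```bash
python3 - <<'E'
from h import *; from bench import ctrl
s=ctrl.get_state(); go(s,(.4915,.2003,.06),-.005);go(s,(.4915,.2003,.034),-.005)
E
```

```text
t [4.700e-03 1.000e-04 1.303e-01] r [ 0.0013 -0.0008  0.0028] | yaw now -0.002 pos [0.4867 0.2006 0.1902]
t [0.0046 0.     0.1563] r [ 0.0013 -0.0008  0.0028] | yaw now -0.002 pos [0.4867 0.2006 0.1902]
```

Call:
carry_out([
  {"tx":0.0047,"ty":0.0,"tz":0.05,"rx":0.0,"ry":0.0,"rz":0.003,"jaw":0.1},
  {"tx":0.0047,"ty":0.0,"tz":0.1,"rx":0.0,"ry":0.0,"rz":0.003,"jaw":0.1},
  {"tx":0.0047,"ty":0.0,"tz":0.13,"rx":0.0,"ry":0.0,"rz":0.003,"jaw":0.1},
  {"tx":0.0047,"ty":0.0,"tz":0.145,"rx":0.0,"ry":0.0,"rz":0.003,"jaw":0.1},
  {"tx":0.0047,"ty":0.0,"tz":0.152,"rx":0.0,"ry":0.0,"rz":0.003,"jaw":0.1},
  {"tx":0.0047,"ty":0.0,"tz":0.1555,"rx":0.0,"ry":0.0,"rz":0.003,"jaw":0.1},
  {"tx":0.0047,"ty":0.0,"tz":0.156,"rx":0.0,"ry":0.0,"rz":0.003,"jaw":0.1},
  {"tx":0.0047,"ty":0.0,"tz":0.156,"rx":0.0,"ry":0.0,"rz":0.003,"jaw":0.1},
])

```text
time: 12.82
position: [0.4918, 0.2024, 0.0353]
tool_rot: [3.142, -0.005, 0.004]
ft_force: [-0.1, 1.0, -1.3]
grip_width: 0.282
```

```bash
python3 - <<'E'
from h import *; from bench import ctrl,get_image
s=ctrl.get_state(); go(s,(.4915,.2003,.034),-.005); print(s["ft_force"],s["time"])
cv2.imwrite("pics/scene9.png",get_image("scene")[:,:,::-1])
a=cv2.imread("pics/scene9.png")[150:260,330:480]; cv2.imwrite("pics/scene9z.png",cv2.resize(a,None,fx=4.5,fy=4.5,interpolation=cv2.INTER_CUBIC))
E
```

```text
t [-0.0003  0.0021  0.0013] r [ 0.     -0.0024  0.0019] | yaw now -0.003 pos [0.4918 0.2024 0.0353]
[-0.08105998  0.99855963 -1.28405116] 12.825
```

View pics/scene9z.png

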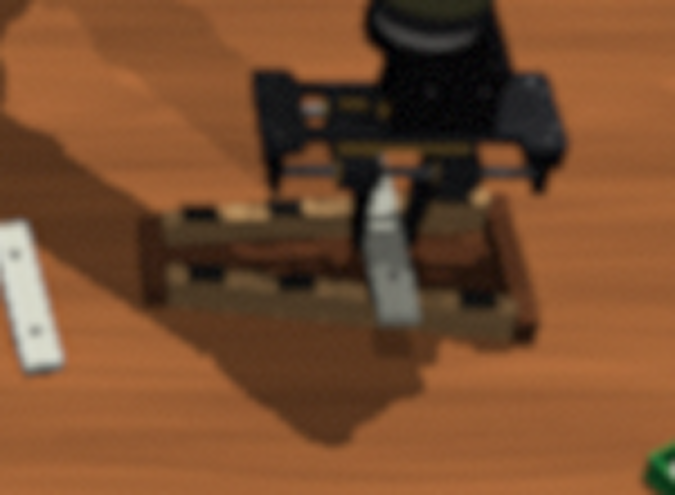

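Call:
carry_out([
  {"tx":0.0,"ty":0.002,"tz":0.001,"rx":0.0,"ry":-0.002,"rz":0.0,"jaw":0.1},
  {"tx":0.0,"ty":0.002,"tz":0.0025,"rx":0.0,"ry":-0.002,"rz":0.0,"jaw":0.1},
  {"tx":0.0,"ty":0.002,"tz":0.0025,"rx":0.0,"ry":-0.002,"rz":0.0,"jaw":0.1},
  {"tx":0.0,"ty":0.002,"tz":0.0025,"rx":0.0,"ry":-0.002,"rz":0.0,"jaw":0.45},
  {"tx":0.0,"ty":0.002,"tz":0.0025,"rx":0.0,"ry":-0.002,"rz":0.0,"jaw":0.45},
  {"tx":0.0,"ty":0.002,"tz":0.0025,"rx":0.0,"ry":-0.002,"rz":0.0,"jaw":0.45},
  {"tx":0.0,"ty":0.002,"tz":-0.04,"rx":0.0,"ry":0.0,"rz":0.0,"jaw":0.45},
  {"tx":0.0,"ty":0.002,"tz":-0.1,"rx":0.0,"ry":0.0,"rz":0.0,"jaw":0.45},
  {"tx":0.0,"ty":0.05,"tz":-0.16,"rx":0.0,"ry":0.0,"rz":0.0,"jaw":0.6},
  {"tx":0.0,"ty":0.1,"tz":-0.18,"rx":0.0,"ry":0.0,"rz":0.0,"jaw":0.6},
  {"tx":0.0,"ty":0.1,"tz":-0.18,"rx":0.0,"ry":0.0,"rz":0.0,"jaw":0.6},
])

```text
time: 14.25
position: [0.4926, 0.0976, 0.2169]
tool_rot: [3.139, -0.017, 0.009]
ft_force: [-0.6, 0.4, -1.2]
grip_width: 0.589
```

```bash
python3 look.py w10
```

```text
14.25 [0.4926 0.0976 0.2169] [ 0.475  0.04  -0.737  1.8    0.032  1.308 -1.851]
```

View pics/w10.png

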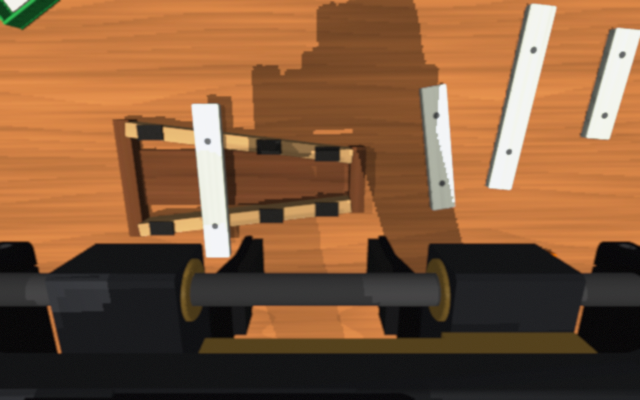

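The 155 bar lies on place 2, with holes at (208,141) and (215,226). The 130's holes are at (436,115) and (442,183), and the 180's at (534,50) and (509,152). Pads are visible at (150,131) and (162,227), (269,146) and (271,214), and (328,154) and (326,208).

```bash
python3 - <<'E'
from h import *; import pickle
s,c=pickle.load(open("pics/w10.pkl","rb"))
def f(n,p,z):
    X=toz(c,p,z); d=X[0]-X[1]; print(n,X.round(4).tolist(),X.mean(0).round(4),"yaw",np.arctan2(d[1],d[0]).round(3),"len",np.linalg.norm(d).round(4))
f("155",[(208,141),(215,226)],.039)
f("p1",[(150,131),(162,227)],.029);f("p3",[(269,146),(271,214)],.029);f("p4",[(327.5,154),(326,208)],.029)
f("130",[(436,115),(442,183)],.01);f("180",[(534,50),(509,152)],.01)
go(s,(.5663,-.1128,.1),-.101)
E
```

```text
155 [[0.5345, 0.1985, 0.039], [0.4489, 0.1992, 0.039]] [0.4917 0.1988 0.039 ] yaw -0.008 len 0.0856
p1 [[0.5438, 0.257, 0.029], [0.4451, 0.2577, 0.029]] [0.4945 0.2573 0.029 ] yaw -0.007 len 0.0988
p3 [[0.528, 0.1419, 0.029], [0.4579, 0.143, 0.029]] [0.493  0.1425 0.029 ] yaw -0.016 len 0.0701
p4 [[0.5195, 0.0843, 0.029], [0.4637, 0.0859, 0.029]] [0.4916 0.0851 0.029 ] yaw -0.03 len 0.0558
130 [[0.5553, -0.0268, 0.01], [0.4845, -0.0388, 0.01]] [ 0.5199 -0.0328  0.01  ] yaw 0.168 len 0.0718
180 [[0.6156, -0.1173, 0.01], [0.5168, -0.1062, 0.01]] [ 0.5662 -0.1117  0.01  ] yaw -0.112 len 0.0994
t [0.0753 0.2092 0.1179] r [ 0.0024 -0.0059  0.09  ] | yaw now -0.011 pos [0.4926 0.0976 0.2169]
```

```bash
python3 - <<'E'
from h import *; from bench import ctrl
s=ctrl.get_state(); go(s,(.5662,-.1122,.08),-.107);go(s,(.5662,-.1122,.004),-.107)
E
```

```text
t [0.0758 0.211  0.1363] r [ 0.0011 -0.0036  0.0987] | yaw now -0.008 pos [0.4917 0.0996 0.2157]
t [0.0755 0.2109 0.2123] r [ 0.0011 -0.0036  0.0987] | yaw now -0.008 pos [0.4917 0.0996 0.2157]
```

Call:
carry_out([
  {"tx":0.02,"ty":0.06,"tz":0.0,"rx":0.001,"ry":-0.0035,"rz":0.099,"jaw":0.55},
  {"tx":0.04,"ty":0.12,"tz":0.03,"rx":0.001,"ry":-0.0035,"rz":0.099,"jaw":0.55},
  {"tx":0.065,"ty":0.18,"tz":0.06,"rx":0.001,"ry":-0.0035,"rz":0.099,"jaw":0.55},
  {"tx":0.0757,"ty":0.211,"tz":0.1,"rx":0.001,"ry":-0.0035,"rz":0.099,"jaw":0.55},
  {"tx":0.0757,"ty":0.211,"tz":0.136,"rx":0.001,"ry":-0.0035,"rz":0.099,"jaw":0.55},
  {"tx":0.0757,"ty":0.211,"tz":0.17,"rx":0.001,"ry":-0.0035,"rz":0.099,"jaw":0.55},
  {"tx":0.0757,"ty":0.211,"tz":0.18,"rx":0.001,"ry":-0.0035,"rz":0.099,"jaw":0.55},
  {"tx":0.0757,"ty":0.211,"tz":0.18,"rx":0.001,"ry":-0.0035,"rz":0.099,"jaw":0.55},
  {"tx":0.0757,"ty":0.211,"tz":0.18,"rx":0.001,"ry":-0.0035,"rz":0.099,"jaw":0.55},
])

```text
time: 15.42
position: [0.5672, -0.1086, 0.0362]
tool_rot: [-3.137, 0.159, 0.0]
ft_force: [0.8, 0.5, 0.8]
grip_width: 0.555
```

```bash
python3 look.py w11; python3 - <<'E'
from h import *; from bench import ctrl
s=ctrl.get_state(); go(s,(.5662,-.1122,.004),-.107)
E
```

```text
15.425 [ 0.5672 -0.1086  0.0362] [ 0.602  0.385 -0.542  1.817  0.231  1.003 -1.705]
t [-0.0007  0.0034  0.0324] r [-0.0002 -0.0003  0.0053] | yaw now -0.102 pos [ 0.5672 -0.1089  0.0364]
```

View pics/w11.png

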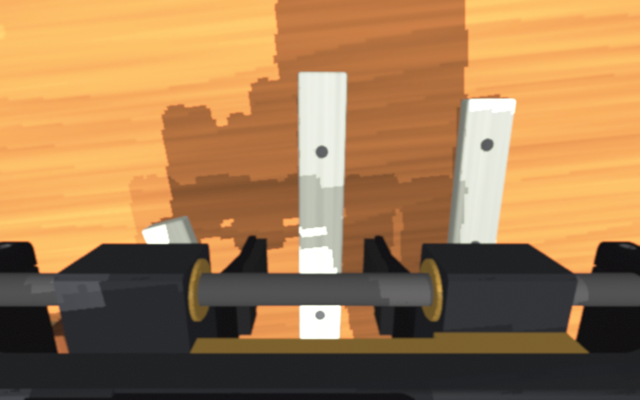

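The 180 bar sits between the fingers, at column 321 against a middle of about 315. That matches the 3.4 mm correction. I'll descend, grip and lift.

Call:
carry_out([
  {"tx":-0.0007,"ty":0.0034,"tz":0.01,"rx":0.0,"ry":0.0,"rz":0.005,"jaw":0.55},
  {"tx":-0.0007,"ty":0.0034,"tz":0.025,"rx":0.0,"ry":0.0,"rz":0.005,"jaw":0.55},
  {"tx":-0.0007,"ty":0.0034,"tz":0.032,"rx":0.0,"ry":0.0,"rz":0.005,"jaw":0.55},
  {"tx":-0.0007,"ty":0.0034,"tz":0.032,"rx":0.0,"ry":0.0,"rz":0.005,"jaw":0.55},
  {"tx":-0.0007,"ty":0.0034,"tz":0.032,"rx":0.0,"ry":0.0,"rz":0.005,"jaw":0.1},
  {"tx":-0.0007,"ty":0.0034,"tz":0.032,"rx":0.0,"ry":0.0,"rz":0.005,"jaw":0.1},
  {"tx":-0.0007,"ty":0.0034,"tz":0.032,"rx":0.0,"ry":0.0,"rz":0.005,"jaw":0.1},
  {"tx":-0.0007,"ty":0.0034,"tz":0.032,"rx":0.0,"ry":0.0,"rz":0.005,"jaw":0.1},
], grip_force=30)

```text
time: 16.48
position: [0.565, -0.1123, 0.003]
tool_rot: [-3.136, 0.168, 0.003]
ft_force: [-0.0, 0.5, 0.1]
grip_width: 0.277
```

```bash
python3 - <<'E'
from h import *; from bench import ctrl
s=ctrl.get_state(); print(s["grip_width"],s["ft_force"]); go(s,(.4935,.2575,.15),-.008)
E
```

```text
0.277373988795218 [-0.04217961  0.53752831  0.05732067]
t [-0.1109 -0.3601 -0.1466] r [-0.0007  0.0021 -0.0992] | yaw now -0.107 pos [ 0.565  -0.1123  0.003 ]
```

Call:
carry_out([
  {"tx":0.0,"ty":0.0,"tz":-0.05,"rx":0.0,"ry":0.0,"rz":0.0,"jaw":0.1},
  {"tx":0.0,"ty":0.0,"tz":-0.1,"rx":0.0,"ry":0.0,"rz":0.0,"jaw":0.1},
  {"tx":-0.02,"ty":-0.05,"tz":-0.14,"rx":0.0,"ry":0.0,"rz":-0.02,"jaw":0.1},
  {"tx":-0.03,"ty":-0.11,"tz":-0.147,"rx":0.0,"ry":0.0,"rz":-0.04,"jaw":0.1},
  {"tx":-0.05,"ty":-0.17,"tz":-0.147,"rx":0.0,"ry":0.0,"rz":-0.06,"jaw":0.1},
  {"tx":-0.07,"ty":-0.23,"tz":-0.147,"rx":0.0,"ry":0.0,"rz":-0.08,"jaw":0.1},
  {"tx":-0.09,"ty":-0.29,"tz":-0.147,"rx":0.0,"ry":0.0,"rz":-0.099,"jaw":0.1},
  {"tx":-0.105,"ty":-0.34,"tz":-0.147,"rx":0.0,"ry":0.0,"rz":-0.099,"jaw":0.1},
  {"tx":-0.111,"ty":-0.36,"tz":-0.147,"rx":0.0,"ry":0.0,"rz":-0.099,"jaw":0.1},
  {"tx":-0.111,"ty":-0.36,"tz":-0.147,"rx":0.0,"ry":0.0,"rz":-0.099,"jaw":0.1},
  {"tx":-0.111,"ty":-0.36,"tz":-0.147,"rx":0.0,"ry":0.0,"rz":-0.099,"jaw":0.1},
])

```text
time: 17.85
position: [0.4938, 0.2554, 0.1499]
tool_rot: [3.141, -0.016, -0.004]
ft_force: [-1.1, -0.5, -1.1]
grip_width: 0.28
```

```bash
python3 look.py w12; python3 - <<'E'
from h import *; from bench import ctrl
s=ctrl.get_state(); go(s,(.4935,.2575,.034),-.008)
E
```

```text
17.85 [0.4938 0.2554 0.1499] [ 0.186  0.26  -0.811  1.757  0.199  1.213 -2.261]
t [-0.0002 -0.0025  0.1159] r [ 0.0005  0.0027 -0.003 ] | yaw now -0.011 pos [0.494  0.2551 0.1499]
```

View pics/w12.png

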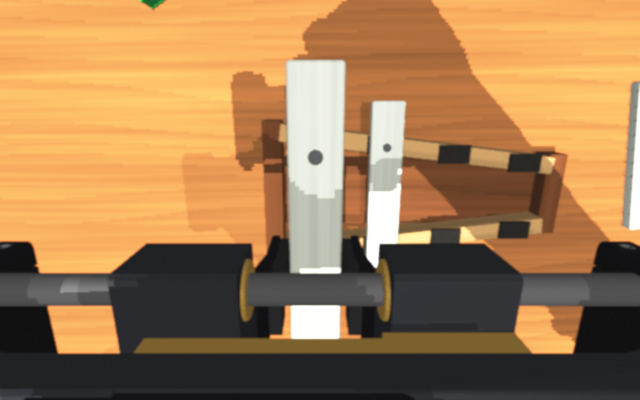

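The 180 bar is held over place 1, with its hole at (315,157). The 155 bar beside it is undisturbed.

```bash
python3 - <<'E'
from h import *; import pickle
s,c=pickle.load(open("pics/w12.pkl","rb"))
X=toz(c,[(315.5,157),(316,60)],s["position"][2]+.007); print(X.round(4), X[:,0]-[.0495,.09]-s["position"][0])
E
```

```text
[[0.5454 0.2548 0.1569]
 [0.585  0.2542 0.1569]] [0.00206487 0.00120237]
```

Call:
carry_out([
  {"tx":-0.002,"ty":-0.0025,"tz":0.05,"rx":0.0,"ry":0.002,"rz":0.0,"jaw":0.1},
  {"tx":-0.002,"ty":-0.0025,"tz":0.09,"rx":0.0,"ry":0.002,"rz":0.0,"jaw":0.1},
  {"tx":-0.002,"ty":-0.0025,"tz":0.107,"rx":0.0,"ry":0.002,"rz":0.0,"jaw":0.1},
  {"tx":-0.002,"ty":-0.0025,"tz":0.114,"rx":0.0,"ry":0.002,"rz":0.0,"jaw":0.1},
  {"tx":-0.002,"ty":-0.0025,"tz":0.116,"rx":0.0,"ry":0.002,"rz":0.0,"jaw":0.1},
  {"tx":-0.002,"ty":-0.0025,"tz":0.116,"rx":0.0,"ry":0.002,"rz":0.0,"jaw":0.1},
  {"tx":-0.002,"ty":-0.0025,"tz":0.116,"rx":0.0,"ry":0.002,"rz":0.0,"jaw":0.1},
])

```text
time: 18.77
position: [0.4917, 0.2603, 0.0352]
tool_rot: [-3.14, 0.013, -0.002]
ft_force: [0.7, -0.3, -0.3]
grip_width: 0.283
```

```bash
python3 - <<'E'
from h import *; from bench import ctrl
s=ctrl.get_state(); go(s,(.492,.2575,.0325),-.008); print(s["ft_force"])
E
```

```text
t [0.0003 0.0028 0.0027] r [-0.0014 -0.0012 -0.0002] | yaw now -0.008 pos [0.4917 0.2603 0.0352]
[ 0.71700496 -0.28863587 -0.32896418]
```

Call:
carry_out([
  {"tx":0.0,"ty":0.0028,"tz":0.0015,"rx":0.0,"ry":0.0,"rz":0.0,"jaw":0.1},
  {"tx":0.0,"ty":0.0028,"tz":0.003,"rx":0.0,"ry":0.0,"rz":0.0,"jaw":0.1},
  {"tx":0.0,"ty":0.0028,"tz":0.003,"rx":0.0,"ry":0.0,"rz":0.0,"jaw":0.1},
  {"tx":0.0,"ty":0.0028,"tz":0.003,"rx":0.0,"ry":0.0,"rz":0.0,"jaw":0.45},
  {"tx":0.0,"ty":0.0028,"tz":0.003,"rx":0.0,"ry":0.0,"rz":0.0,"jaw":0.45},
  {"tx":0.0,"ty":0.0028,"tz":0.003,"rx":0.0,"ry":0.0,"rz":0.0,"jaw":0.45},
  {"tx":0.0,"ty":0.0028,"tz":-0.04,"rx":0.0,"ry":0.0,"rz":0.0,"jaw":0.45},
  {"tx":0.0,"ty":0.0028,"tz":-0.1,"rx":0.0,"ry":0.0,"rz":0.0,"jaw":0.45},
  {"tx":0.0,"ty":0.05,"tz":-0.16,"rx":0.0,"ry":0.0,"rz":0.0,"jaw":0.55},
  {"tx":0.0,"ty":0.11,"tz":-0.18,"rx":0.0,"ry":0.0,"rz":-0.05,"jaw":0.55},
  {"tx":0.0,"ty":0.15,"tz":-0.18,"rx":0.0,"ry":0.0,"rz":-0.05,"jaw":0.55},
  {"tx":0.0,"ty":0.15,"tz":-0.18,"rx":0.0,"ry":0.0,"rz":-0.05,"jaw":0.55},
])

```text
time: 20.27
position: [0.4907, 0.1045, 0.2146]
tool_rot: [3.139, 0.052, 0.001]
ft_force: [-0.6, 0.1, -0.2]
grip_width: 0.553
```

```bash
python3 look.py w13; python3 - <<'E'
from h import *; from bench import ctrl
s=ctrl.get_state(); go(s,(.5199,-.0328,.05),.168)
E
```

```text
20.275 [0.4907 0.1045 0.2146] [ 0.475  0.046 -0.752  1.8    0.034  1.308 -1.823]
t [0.0244 0.1416 0.1642] r [-0.0002 -0.0003 -0.1308] | yaw now 0.037 pos [0.4902 0.1078 0.2143]
```

View pics/w13.png

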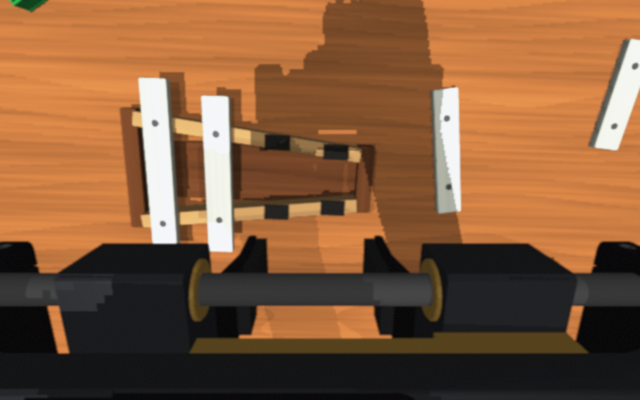

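The 180 bar lies on place 1, with holes at (155,123) and (163,223). The 155's holes are at (216,134) and (219,220), and the 130's at (447,118) and (449,187).

```bash
python3 - <<'E'
from h import *; import pickle
s,c=pickle.load(open("pics/w13.pkl","rb"))
def f(n,p,z):
    X=toz(c,p,z); d=X[0]-X[1]; print(n,X.round(4).tolist(),X.mean(0).round(4),"yaw",np.arctan2(d[1],d[0]).round(3),"len",np.linalg.norm(d).round(4))
f("180",[(155,123),(163,223)],.039);f("155",[(216,134),(219.5,220)],.039);f("130",[(446.5,118),(448.5,187)],.01)
f("p3",[(277,142),(277,212)],.029);f("p4",[(335.5,151.5),(333,207.5)],.029)
E
```

```text
180 [[0.5425, 0.2552, 0.039], [0.444, 0.2559, 0.039]] [0.4933 0.2555 0.039 ] yaw -0.007 len 0.0986
155 [[0.5343, 0.1988, 0.039], [0.449, 0.1989, 0.039]] [0.4916 0.1988 0.039 ] yaw -0.001 len 0.0853
130 [[0.5553, -0.0269, 0.01], [0.484, -0.0385, 0.01]] [ 0.5196 -0.0327  0.01  ] yaw 0.162 len 0.0722
p3 [[0.5276, 0.1424, 0.029], [0.4562, 0.1421, 0.029]] [0.4919 0.1423 0.029 ] yaw 0.004 len 0.0715
p4 [[0.5202, 0.0849, 0.029], [0.4628, 0.0847, 0.029]] [0.4915 0.0848 0.029 ] yaw 0.004 len 0.0574
```

Good. I'll approach the 130 bar.

Call:
carry_out([
  {"tx":0.01,"ty":0.05,"tz":0.02,"rx":0.0,"ry":0.0,"rz":-0.06,"jaw":0.55},
  {"tx":0.02,"ty":0.1,"tz":0.06,"rx":0.0,"ry":0.0,"rz":-0.128,"jaw":0.55},
  {"tx":0.0243,"ty":0.1415,"tz":0.1,"rx":0.0,"ry":0.0,"rz":-0.128,"jaw":0.55},
  {"tx":0.0243,"ty":0.1415,"tz":0.15,"rx":0.0,"ry":0.0,"rz":-0.128,"jaw":0.55},
  {"tx":0.0243,"ty":0.1415,"tz":0.175,"rx":0.0,"ry":0.0,"rz":-0.128,"jaw":0.55},
  {"tx":0.0243,"ty":0.1415,"tz":0.175,"rx":0.0,"ry":0.0,"rz":-0.128,"jaw":0.55},
  {"tx":0.0243,"ty":0.1415,"tz":0.175,"rx":0.0,"ry":0.0,"rz":-0.128,"jaw":0.55},
])

```text
time: 21.2
position: [0.521, -0.029, 0.04]
tool_rot: [-3.129, -0.269, -0.002]
ft_force: [-0.3, 0.3, 0.1]
grip_width: 0.554
```

```bash
python3 look.py w14; python3 - <<'E'
from h import *; from bench import ctrl
s=ctrl.get_state(); go(s,(.5197,-.0327,.004),.165)
E
```

```text
21.2 [ 0.521 -0.029  0.04 ] [ 0.566  0.28  -0.625  1.948  0.195  0.972 -1.549]
t [-0.0023  0.003   0.0364] r [-0.0006 -0.0022  0.0063] | yaw now 0.171 pos [ 0.5214 -0.0294  0.0404]
```

View pics/w14.png

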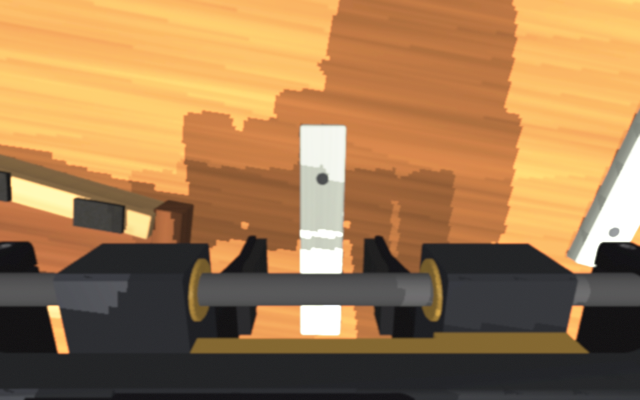

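The 130 bar is between the fingers at column 322. I'll descend and grip it.

Call:
carry_out([
  {"tx":-0.0023,"ty":0.003,"tz":0.015,"rx":0.0,"ry":-0.002,"rz":0.005,"jaw":0.55},
  {"tx":-0.0023,"ty":0.003,"tz":0.03,"rx":0.0,"ry":-0.002,"rz":0.005,"jaw":0.55},
  {"tx":-0.0023,"ty":0.003,"tz":0.036,"rx":0.0,"ry":-0.002,"rz":0.005,"jaw":0.55},
  {"tx":-0.0023,"ty":0.003,"tz":0.036,"rx":0.0,"ry":-0.002,"rz":0.005,"jaw":0.55},
  {"tx":-0.0023,"ty":0.003,"tz":0.036,"rx":0.0,"ry":-0.002,"rz":0.005,"jaw":0.1},
  {"tx":-0.0023,"ty":0.003,"tz":0.036,"rx":0.0,"ry":-0.002,"rz":0.005,"jaw":0.1},
  {"tx":-0.0023,"ty":0.003,"tz":0.036,"rx":0.0,"ry":-0.002,"rz":0.005,"jaw":0.1},
  {"tx":-0.0023,"ty":0.003,"tz":0.036,"rx":0.0,"ry":-0.002,"rz":0.005,"jaw":0.1},
], grip_force=30)

```text
time: 22.25
position: [0.5185, -0.0338, 0.0033]
tool_rot: [-3.13, -0.259, 0.003]
ft_force: [-0.0, 0.1, 1.0]
grip_width: 0.281
```

```bash
python3 - <<'E'
from h import *; from bench import ctrl
s=ctrl.get_state(); print(s["grip_width"],s["ft_force"]); go(s,(.492,.1425,.13),-.005)
E
```

```text
0.28085832483149314 [-0.01461875  0.07510832  0.96418806]
t [ 0.0026 -0.1783 -0.1266] r [-0.0006  0.0019  0.1698] | yaw now 0.165 pos [ 0.5185 -0.0338  0.0033]
```

Call:
carry_out([
  {"tx":0.0,"ty":0.0,"tz":-0.05,"rx":0.0,"ry":0.002,"rz":0.0,"jaw":0.1},
  {"tx":0.0,"ty":0.0,"tz":-0.1,"rx":0.0,"ry":0.002,"rz":0.0,"jaw":0.1},
  {"tx":0.0,"ty":-0.05,"tz":-0.127,"rx":0.0,"ry":0.002,"rz":0.06,"jaw":0.1},
  {"tx":0.001,"ty":-0.1,"tz":-0.127,"rx":0.0,"ry":0.002,"rz":0.12,"jaw":0.1},
  {"tx":0.0025,"ty":-0.15,"tz":-0.127,"rx":0.0,"ry":0.002,"rz":0.17,"jaw":0.1},
  {"tx":0.0025,"ty":-0.178,"tz":-0.127,"rx":0.0,"ry":0.002,"rz":0.17,"jaw":0.1},
  {"tx":0.0025,"ty":-0.178,"tz":-0.127,"rx":0.0,"ry":0.002,"rz":0.17,"jaw":0.1},
  {"tx":0.0025,"ty":-0.178,"tz":-0.127,"rx":0.0,"ry":0.002,"rz":0.17,"jaw":0.1},
  {"tx":0.0025,"ty":-0.178,"tz":-0.127,"rx":0.0,"ry":0.002,"rz":0.17,"jaw":0.1},
])

```text
time: 23.38
position: [0.4921, 0.1405, 0.1299]
tool_rot: [-3.141, 0.012, 0.001]
ft_force: [-0.4, 0.7, -1.0]
grip_width: 0.283
```

```bash
python3 look.py w15; python3 - <<'E'
from h import *; from bench import ctrl
s=ctrl.get_state(); go(s,(.492,.1425,.0325),-.005)
E
```

```text
23.375 [0.4921 0.1405 0.1299] [ 0.384  0.158 -0.765  1.884  0.12   1.146 -2.003]
t [-0.     -0.0018  0.0975] r [-0.0003  0.0007 -0.0027] | yaw now -0.008 pos [0.4921 0.1407 0.13  ]
```

View pics/w15.png

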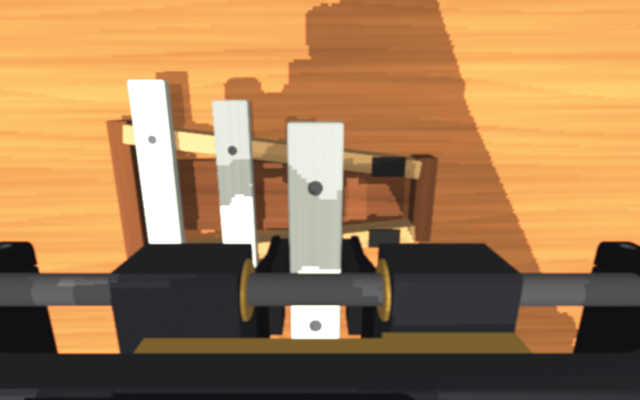

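The 130 bar is held over place 3, with holes at (315,187) and (315,325).

```bash
python3 - <<'E'
from h import *; import pickle
s,c=pickle.load(open("pics/w15.pkl","rb"))
X=toz(c,[(315.5,187.5),(315.5,325),(316,123)],s["position"][2]+.007); print(X.round(4), X[:,0]-[.036,-.036,.065]-s["position"][0])
E
```

```text
[[0.5299 0.1401 0.1369]
 [0.4589 0.1406 0.1369]
 [0.5582 0.1396 0.1369]] [0.00184463 0.00282972 0.00112974]
```

Call:
carry_out([
  {"tx":-0.002,"ty":-0.001,"tz":0.04,"rx":0.0,"ry":0.0,"rz":-0.002,"jaw":0.1},
  {"tx":-0.002,"ty":0.0,"tz":0.075,"rx":0.0,"ry":0.0,"rz":-0.002,"jaw":0.1},
  {"tx":-0.002,"ty":0.0,"tz":0.09,"rx":0.0,"ry":0.0,"rz":-0.002,"jaw":0.1},
  {"tx":-0.002,"ty":0.0,"tz":0.096,"rx":0.0,"ry":0.0,"rz":-0.002,"jaw":0.1},
  {"tx":-0.002,"ty":0.0,"tz":0.097,"rx":0.0,"ry":0.0,"rz":-0.002,"jaw":0.1},
  {"tx":-0.002,"ty":0.0,"tz":0.097,"rx":0.0,"ry":0.0,"rz":-0.002,"jaw":0.1},
  {"tx":-0.002,"ty":0.0,"tz":0.097,"rx":0.0,"ry":0.0,"rz":-0.002,"jaw":0.1},
])

```text
time: 24.3
position: [0.4904, 0.1424, 0.034]
tool_rot: [-3.141, 0.005, -0.002]
ft_force: [0.6, 0.0, -1.2]
grip_width: 0.281
```

```bash
python3 - <<'E'
from h import *; from bench import ctrl
s=ctrl.get_state(); go(s,(.490,.1425,.0323),-.005); print(s["ft_force"])
E
```

```text
t [-0.0004 -0.0001  0.0017] r [-0.0008 -0.0011  0.0017] | yaw now -0.003 pos [0.4904 0.1424 0.034 ]
[ 0.64785664  0.01489891 -1.15466955]
```

Call:
carry_out([
  {"tx":0.0,"ty":0.0,"tz":0.002,"rx":0.0,"ry":0.0,"rz":0.0,"jaw":0.1},
  {"tx":0.0,"ty":0.0,"tz":0.002,"rx":0.0,"ry":0.0,"rz":0.0,"jaw":0.1},
  {"tx":0.0,"ty":0.0,"tz":0.002,"rx":0.0,"ry":0.0,"rz":0.0,"jaw":0.45},
  {"tx":0.0,"ty":0.0,"tz":0.002,"rx":0.0,"ry":0.0,"rz":0.0,"jaw":0.45},
  {"tx":0.0,"ty":0.0,"tz":0.002,"rx":0.0,"ry":0.0,"rz":0.0,"jaw":0.45},
  {"tx":0.0,"ty":0.0,"tz":-0.04,"rx":0.0,"ry":0.0,"rz":0.0,"jaw":0.45},
  {"tx":0.0,"ty":0.0,"tz":-0.1,"rx":0.0,"ry":0.0,"rz":0.0,"jaw":0.45},
  {"tx":0.01,"ty":0.05,"tz":-0.15,"rx":0.0,"ry":0.0,"rz":0.0,"jaw":0.55},
  {"tx":0.02,"ty":0.11,"tz":-0.18,"rx":0.0,"ry":0.0,"rz":0.05,"jaw":0.55},
  {"tx":0.03,"ty":0.17,"tz":-0.18,"rx":0.0,"ry":0.0,"rz":0.086,"jaw":0.55},
  {"tx":0.03,"ty":0.23,"tz":-0.18,"rx":0.0,"ry":0.0,"rz":0.086,"jaw":0.55},
  {"tx":0.03,"ty":0.23,"tz":-0.18,"rx":0.0,"ry":0.0,"rz":0.086,"jaw":0.55},
])

```text
time: 25.8
position: [0.5184, -0.0942, 0.2125]
tool_rot: [3.137, -0.154, -0.002]
ft_force: [0.2, 1.3, -0.4]
grip_width: 0.547
```

```bash
python3 look.py w16; python3 - <<'E'
from h import *; from bench import ctrl
s=ctrl.get_state(); go(s,(.581,-.2028,.05),-.09)
E
```

```text
25.8 [ 0.5184 -0.0942  0.2125] [ 0.679  0.099 -0.582  1.751  0.057  1.309 -1.585]
t [0.0729 0.1043 0.1623] r [-0.0002  0.0013 -0.0056] | yaw now -0.096 pos [ 0.5186 -0.092   0.2125]
```

View pics/w16.png

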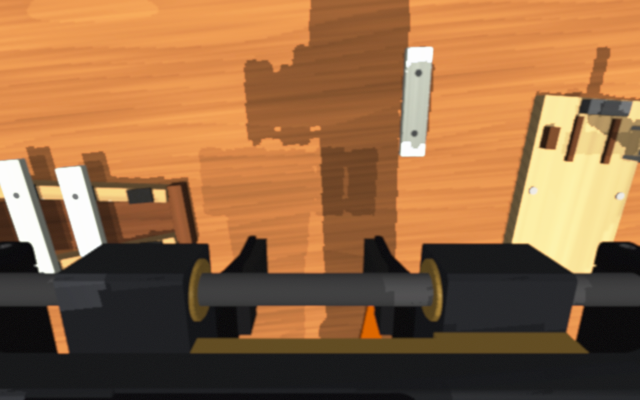

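```bash
python3 - <<'E'
from h import *; import pickle
s,c=pickle.load(open("pics/w16.pkl","rb"))
X=toz(c,[(418.5,73),(414.5,133)],.01);d=X[0]-X[1];print(X.round(4),X.mean(0),np.arctan2(d[1],d[0]))
E
```

```text
[[ 0.6104 -0.2046  0.01  ]
 [ 0.5532 -0.1995  0.01  ]] [ 0.58180512 -0.20205542  0.01      ] -0.0900123374408032
```

Call:
carry_out([
  {"tx":0.03,"ty":0.05,"tz":0.02,"rx":0.0,"ry":0.001,"rz":-0.005,"jaw":0.55},
  {"tx":0.06,"ty":0.09,"tz":0.06,"rx":0.0,"ry":0.001,"rz":-0.005,"jaw":0.55},
  {"tx":0.073,"ty":0.1045,"tz":0.11,"rx":0.0,"ry":0.001,"rz":-0.005,"jaw":0.55},
  {"tx":0.073,"ty":0.1045,"tz":0.15,"rx":0.0,"ry":0.001,"rz":-0.005,"jaw":0.55},
  {"tx":0.073,"ty":0.1045,"tz":0.17,"rx":0.0,"ry":0.001,"rz":-0.005,"jaw":0.55},
  {"tx":0.073,"ty":0.1045,"tz":0.17,"rx":0.0,"ry":0.001,"rz":-0.005,"jaw":0.55},
  {"tx":0.073,"ty":0.1045,"tz":0.17,"rx":0.0,"ry":0.001,"rz":-0.005,"jaw":0.55},
])

```text
time: 26.72
position: [0.584, -0.198, 0.0449]
tool_rot: [3.139, -0.131, 0.006]
ft_force: [0.0, -0.1, 0.6]
grip_width: 0.551
```

```bash
python3 look.py w17; python3 - <<'E'
from h import *; from bench import ctrl
s=ctrl.get_state(); go(s,(.581,-.2028,.004),-.09)
E
```

```text
26.725 [ 0.584  -0.198   0.0449] [ 0.684  0.438 -0.493  1.717  0.234  1.042 -1.541]
t [-0.0029  0.0047  0.0412] r [ 0.0003 -0.0042  0.0065] | yaw now -0.083 pos [ 0.5841 -0.1983  0.0452]
```

View pics/w17.png

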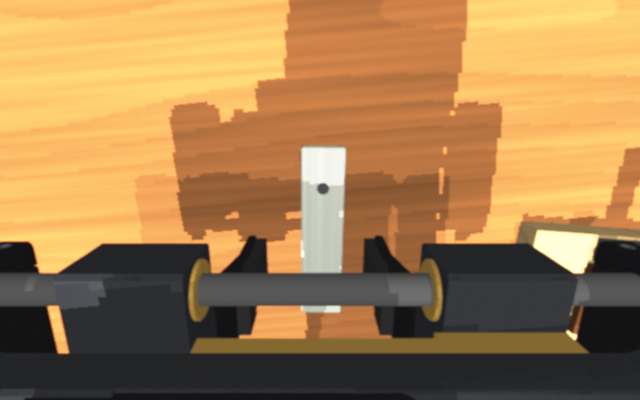

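The 105 bar is between the fingers at column 323. I'll descend and grip it.

Call:
carry_out([
  {"tx":-0.0025,"ty":0.0045,"tz":0.015,"rx":0.0,"ry":-0.004,"rz":0.006,"jaw":0.55},
  {"tx":-0.0025,"ty":0.0045,"tz":0.034,"rx":0.0,"ry":-0.004,"rz":0.006,"jaw":0.55},
  {"tx":-0.0025,"ty":0.0045,"tz":0.041,"rx":0.0,"ry":-0.004,"rz":0.006,"jaw":0.55},
  {"tx":-0.0025,"ty":0.0045,"tz":0.041,"rx":0.0,"ry":-0.004,"rz":0.006,"jaw":0.55},
  {"tx":-0.0025,"ty":0.0045,"tz":0.041,"rx":0.0,"ry":-0.004,"rz":0.006,"jaw":0.1},
  {"tx":-0.0025,"ty":0.0045,"tz":0.041,"rx":0.0,"ry":-0.004,"rz":0.006,"jaw":0.1},
  {"tx":-0.0025,"ty":0.0045,"tz":0.041,"rx":0.0,"ry":-0.004,"rz":0.006,"jaw":0.1},
  {"tx":-0.0025,"ty":0.0045,"tz":0.041,"rx":0.0,"ry":-0.004,"rz":0.006,"jaw":0.1},
], grip_force=30)

```text
time: 27.78
position: [0.5795, -0.2026, 0.0017]
tool_rot: [-3.137, 0.142, 0.006]
ft_force: [0.4, 0.4, -0.2]
grip_width: 0.275
```

```bash
python3 - <<'E'
from h import *; from bench import ctrl
s=ctrl.get_state(); print(s["grip_width"],s["ft_force"]); go(s,(.4915,.085,.13),-.005)
E
```

```text
0.27544174643206204 [ 0.43526649  0.41958774 -0.18453063]
t [-0.114  -0.2786 -0.1276] r [-0.0009  0.0036 -0.0851] | yaw now -0.09 pos [ 0.5795 -0.2026  0.0017]
```

Call:
carry_out([
  {"tx":0.0,"ty":0.0,"tz":-0.05,"rx":0.0,"ry":0.003,"rz":0.0,"jaw":0.1},
  {"tx":0.0,"ty":0.0,"tz":-0.1,"rx":0.0,"ry":0.003,"rz":0.0,"jaw":0.1},
  {"tx":-0.02,"ty":-0.05,"tz":-0.128,"rx":0.0,"ry":0.003,"rz":-0.02,"jaw":0.1},
  {"tx":-0.04,"ty":-0.1,"tz":-0.128,"rx":0.0,"ry":0.003,"rz":-0.04,"jaw":0.1},
  {"tx":-0.06,"ty":-0.15,"tz":-0.128,"rx":0.0,"ry":0.003,"rz":-0.06,"jaw":0.1},
  {"tx":-0.085,"ty":-0.2,"tz":-0.128,"rx":0.0,"ry":0.003,"rz":-0.085,"jaw":0.1},
  {"tx":-0.105,"ty":-0.25,"tz":-0.128,"rx":0.0,"ry":0.003,"rz":-0.085,"jaw":0.1},
  {"tx":-0.114,"ty":-0.2785,"tz":-0.128,"rx":0.0,"ry":0.003,"rz":-0.085,"jaw":0.1},
  {"tx":-0.114,"ty":-0.2785,"tz":-0.128,"rx":0.0,"ry":0.003,"rz":-0.085,"jaw":0.1},
  {"tx":-0.114,"ty":-0.2785,"tz":-0.128,"rx":0.0,"ry":0.003,"rz":-0.085,"jaw":0.1},
  {"tx":-0.114,"ty":-0.2785,"tz":-0.128,"rx":0.0,"ry":0.003,"rz":-0.085,"jaw":0.1},
])

```text
time: 29.15
position: [0.4918, 0.0833, 0.1303]
tool_rot: [-3.141, 0.012, 0.001]
ft_force: [0.4, -0.3, -0.6]
grip_width: 0.282
```

```bash
python3 look.py w18; python3 - <<'E'
from h import *; from bench import ctrl
s=ctrl.get_state(); go(s,(.4915,.085,.032),-.005)
E
```

```text
29.15 [0.4918 0.0833 0.1303] [ 0.47   0.119 -0.726  1.914  0.086  1.141 -1.867]
t [-0.0003 -0.0015  0.0983] r [-0.0007  0.0007 -0.0026] | yaw now -0.008 pos [0.4918 0.0834 0.1303]
```

View pics/w18.png

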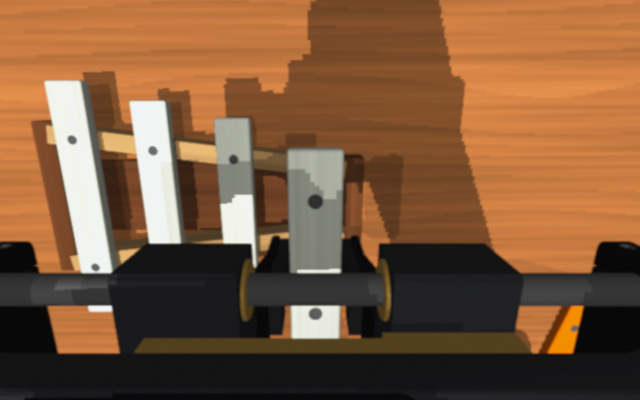

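The 105 bar is held over place 4, with holes at (315,201) and (315,313).

```bash
python3 - <<'E'
from h import *; import pickle
s,c=pickle.load(open("pics/w18.pkl","rb"))
X=toz(c,[(315.5,201.5),(315.5,313.5),(316,150)],s["position"][2]+.008); print(X.round(4), X[:,0]-[.029,-.029,.0525]-s["position"][0])
go(s,(.4915,.085,.0315),-.005)
E
```

```text
[[0.5235 0.0829 0.1383]
 [0.4659 0.0833 0.1383]
 [0.5466 0.0825 0.1383]] [0.00261055 0.0030885  0.00226338]
t [-0.0003 -0.0016  0.0988] r [-0.0006  0.0007 -0.0026] | yaw now -0.008 pos [0.4918 0.0833 0.1303]
```

Its centre is 2.6 mm ahead of the TCP, so tx is -0.003.

Call:
carry_out([
  {"tx":-0.003,"ty":-0.001,"tz":0.04,"rx":0.0,"ry":0.0,"rz":-0.002,"jaw":0.1},
  {"tx":-0.003,"ty":0.0,"tz":0.075,"rx":0.0,"ry":0.0,"rz":-0.002,"jaw":0.1},
  {"tx":-0.003,"ty":0.0,"tz":0.09,"rx":0.0,"ry":0.0,"rz":-0.002,"jaw":0.1},
  {"tx":-0.003,"ty":0.0,"tz":0.096,"rx":0.0,"ry":0.0,"rz":-0.002,"jaw":0.1},
  {"tx":-0.003,"ty":0.0,"tz":0.098,"rx":0.0,"ry":0.0,"rz":-0.002,"jaw":0.1},
  {"tx":-0.003,"ty":0.0,"tz":0.098,"rx":0.0,"ry":0.0,"rz":-0.002,"jaw":0.1},
  {"tx":-0.003,"ty":0.0,"tz":0.098,"rx":0.0,"ry":0.0,"rz":-0.002,"jaw":0.1},
])

```text
time: 30.08
position: [0.4892, 0.085, 0.0332]
tool_rot: [-3.141, 0.005, -0.002]
ft_force: [-0.1, 0.1, -0.5]
grip_width: 0.282
```

```bash
python3 - <<'E'
from h import *; from bench import ctrl
s=ctrl.get_state(); go(s,(.489,.085,.031),-.005); print(s["ft_force"])
E
```

```text
t [-0.0002  0.      0.0022] r [-0.0008 -0.0011  0.0018] | yaw now -0.003 pos [0.4892 0.085  0.0332]
[-0.12354954  0.13128281 -0.457258  ]
```

Call:
carry_out([
  {"tx":0.0,"ty":0.0,"tz":0.002,"rx":0.0,"ry":0.0,"rz":0.0,"jaw":0.1},
  {"tx":0.0,"ty":0.0,"tz":0.002,"rx":0.0,"ry":0.0,"rz":0.0,"jaw":0.1},
  {"tx":0.0,"ty":0.0,"tz":0.002,"rx":0.0,"ry":0.0,"rz":0.0,"jaw":0.45},
  {"tx":0.0,"ty":0.0,"tz":0.002,"rx":0.0,"ry":0.0,"rz":0.0,"jaw":0.45},
  {"tx":0.0,"ty":0.0,"tz":0.002,"rx":0.0,"ry":0.0,"rz":0.0,"jaw":0.45},
  {"tx":0.0,"ty":0.0,"tz":-0.04,"rx":0.0,"ry":0.0,"rz":0.0,"jaw":0.45},
  {"tx":0.0,"ty":0.0,"tz":-0.1,"rx":0.0,"ry":0.0,"rz":0.0,"jaw":0.45},
  {"tx":-0.02,"ty":-0.04,"tz":-0.16,"rx":0.0,"ry":0.0,"rz":0.0,"jaw":0.45},
  {"tx":-0.03,"ty":-0.07,"tz":-0.2,"rx":0.0,"ry":0.0,"rz":0.0,"jaw":0.45},
  {"tx":-0.03,"ty":-0.07,"tz":-0.2,"rx":0.0,"ry":0.0,"rz":0.0,"jaw":0.45},
  {"tx":-0.03,"ty":-0.07,"tz":-0.2,"rx":0.0,"ry":0.0,"rz":0.0,"jaw":0.45},
  {"tx":-0.03,"ty":-0.07,"tz":-0.2,"rx":0.0,"ry":0.0,"rz":0.0,"jaw":0.45},
])

```text
time: 31.58
position: [0.4583, 0.1534, 0.2309]
tool_rot: [-3.141, 0.008, 0.005]
ft_force: [0.1, -1.3, 0.6]
grip_width: 0.454
```

```bash
python3 look.py w19; python3 - <<'E'
from bench import get_image; import cv2
for n in("scene","top"): cv2.imwrite(f"pics/{n}19.png",get_image(n)[:,:,::-1])
E
```

```text
31.575 [0.4583 0.1534 0.2309] [ 0.439 -0.013 -0.799  1.811 -0.011  1.342 -1.934]
```

View pics/w19.png

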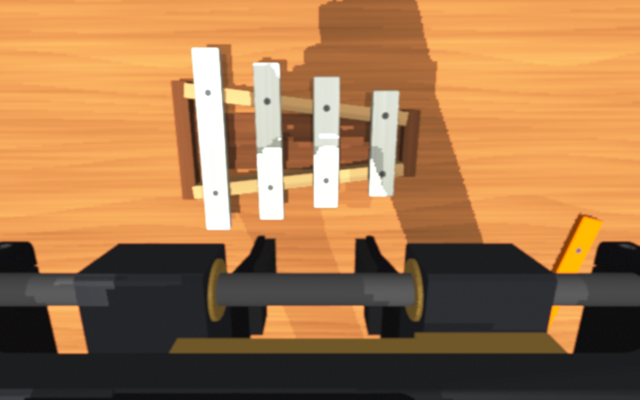

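View pics/scene19.png

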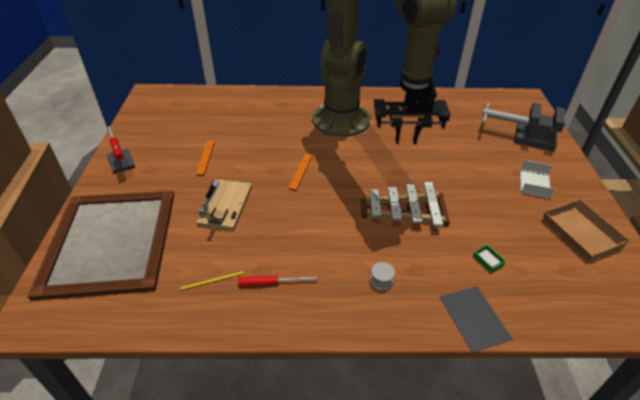

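All four bars are on the frame in order of length, and the reel, screwdriver and green box look unmoved. The holes are at (208,93) and (215,193), (267,101) and (270,187), (326.5,108) and (326,181), and (385,116) and (382.5,174).

```bash
python3 - <<'E'
from h import *; import pickle
s,c=pickle.load(open("pics/w19.pkl","rb"))
P={180:(.4935,.2575),155:(.4932,.2),130:(.492,.1425),105:(.4912,.085)}
for n,p in ((180,[(208,93),(215,193)]),(155,[(267,101),(270,187)]),(130,[(326.5,108),(326,181)]),(105,[(385,116),(382.5,174)])):
    X=toz(c,p,.039); d=X[0]-X[1]; m=X.mean(0); print(n,m.round(4),"off mm",((m[:2]-P[n])*1000).round(1),"yaw",np.arctan2(d[1],d[0]).round(3),"len",np.linalg.norm(d).round(4))
# height from second wrist view
s1,c1=pickle.load(open("pics/w13.pkl","rb"))
print(tri(c,[(208,93),(215,193),(267,101),(270,187)],c1,[(155,123),(163,223),(216,134),(219.5,220)]).round(4))
from bench import camera_info
a=cv2.imread("pics/top0.png").astype(int);b=cv2.imread("pics/top19.png").astype(int)
d=np.abs(a-b).max(2)
for n,(u,v) in dict(spool=(266,132),driver=(352,121),box=(173,166)).items(): print(n,d[v-15:v+15,u-30:u+30].max())
E
```

```text
180 [0.4926 0.256  0.039 ] off mm [-0.9 -1.5] yaw -0.014 len 0.0988
155 [0.4919 0.1994 0.039 ] off mm [-1.3 -0.6] yaw -0.006 len 0.085
130 [0.4915 0.142  0.039 ] off mm [-0.5 -0.5] yaw -0.003 len 0.0722
105 [0.491  0.0848 0.039 ] off mm [-0.2 -0.2] yaw 0.005 len 0.0574
[[0.5422 0.256  0.037 ]
 [0.4417 0.2586 0.0328]
 [0.5343 0.1993 0.0374]
 [0.4484 0.1998 0.0363]]
spool 12
driver 12
box 133
```

The box window of the top picture differs from the start, so I'll look at it.

```bash
python3 - <<'E'
import cv2,numpy as np
a=cv2.imread("pics/top0.png");b=cv2.imread("pics/top19.png")
k=lambda i:cv2.resize(i[100:260,130:300],None,fx=2.3,fy=2.3,interpolation=cv2.INTER_CUBIC)
cv2.imwrite("pics/cmp.png",np.hstack([k(a),k(b)]))
E
```

```text
(no output)
```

View pics/cmp.png

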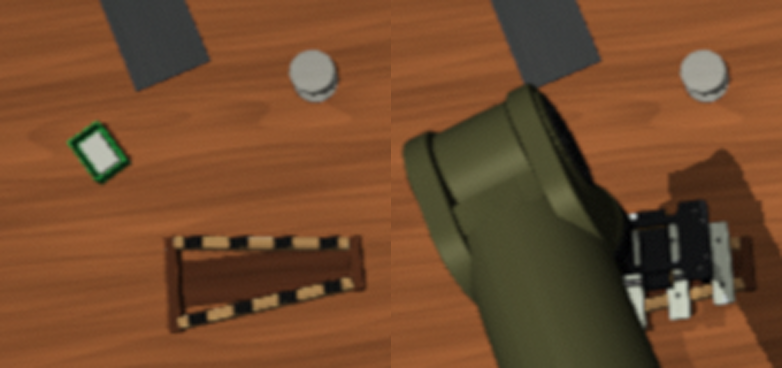

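The arm simply hides the box in that view. The scene camera shows the box at (489,258), the same place as at the start. I'll hand the job in.

```bash
python3 - <<'E'
import cv2,numpy as np
a=cv2.imread("pics/scene0.png").astype(int);b=cv2.imread("pics/scene19.png").astype(int)
print("box diff scene",np.abs(a-b)[240:275,468:510].max())
from bench import ctrl
print(ctrl.get_state()["time"]); ctrl.close_job()
E
```

```text
box diff scene 6
31.725
the job is handed in; nothing more can be done
```

All four chime bars are on the frame in order of length, longest at the wide end, and I handed the job in at 31.7 s of the 96 s allowed. No verdict came back.

- **Jig:** I swung the hold-down up by its handle to about 1.1 rad and let go; it stayed up. I then slid the 155 mm bar about 60 mm along the jig, gripped it again at its centre and lifted it out. I placed it first, then the 180, 130 and 105 mm bars.
- **Final positions (wrist camera):** each bar's centre is within about 2 mm of its place, against the 12 mm allowed, and within about 0.015 rad of square. The gripper was well clear of everything.
- **Bystanders:** the reel and screwdriver look the same as at the start in the top view. The arm hid the green box there, but the scene view shows it unchanged.

**Checks that disagreed:**
- The top and wrist cameras differed by about 2 to 3 mm on where the places are, so I aimed at values between the two.
- Bar heights measured between two wrist views came out at 33–37 mm instead of 39 mm. Those two views are close together and weak for height, so I took the bars as resting flat on the pads from how they look in the pictures. I only measured this for the 180 and 155 mm bars.

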